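Clear the bench: drifts into spring clips, spanner into its slot, bushes into the tray

ROBOT

A 6-joint arm with a two-finger parallel gripper is mounted at the origin on a cart in front of the work surface, level with it; the furniture and walls round the work are solid. World frame = base frame: x ahead of the robot, y to its left, z up, the work surface at z = 0. Lengths are in m, angles in rad, forces in N, time in s.
With the tool pointing down it reaches from about 0.3 to 0.95 m from the base axis. Payload 3.1 kg.
Tool frame: the origin (TCP) lies between the finger pads; the fingertips stand 14 mm ahead of it and the grasp point (between the pads) lies 5 mm behind it; z points along the fingers, x is the direction in which the jaws open and shut, and the axes are right-handed (so a half turn about z gives the same grasp; the last joint's range is limited). The gripper opens to 85 mm and grips with 20 to 120 N. Pads are 22 mm wide; open, the fingers measure 114 mm over their backs; the gripper's body (76 mm by 85 mm) begins 54 mm behind the grasp point. The pads swing forward as they close: fully open they stand 13 mm farther back than shut.
Start: joints at [-1.258, 0.308, 1.634, -0, 1.2, -0.07], TCP at [0.233, -0.58, 0.245] pointing down, gripper open.
Joint ranges: [-3.06, 3.06], [-0.79, 1.96], [0.05, 2.63], [-1.19, 4.34], [0.05, 2.64], [-2.94, 2.94]. Speed limits (rad/s): [2.79, 2.79, 3.14, 3.14, 3.14, 3.14].

INTERFACE

Orientations are given as a unit quaternion [w, x, y, z].
In Python, from plant import state, eyes, order gives the robot as it stands.
- The arm moves only by the shell command python3 -m jog 'ROWS' [FORCE]. ROWS is JSON, a list of rows, each a list of 7 numbers: the finger opening in mm, from 0 to 85.4, then the shift along the tool's x, y, z as a fraction of full scale, then the turn, a rotation vector about the tool's x, y, z as a fraction of full scale. A call has 1 to 12 rows; each row shifts and turns the pose as measured when the row begins, along the tool's axes as they then stand; what a row does not reach is not made up. Full scale, the value 1, is 0.025 m for a shift and 6 degrees for a turn. A row lasts 1/10 s, in which the tool goes at most 50 mm and 8.59 degrees, less where a joint would pass 70% of its speed; a pose out of reach is approached as far as the arm can. A call with a number of a shift or a turn outside -1 to 1 is refused whole. A call with a gripper value outside its range is refused whole. The fingers move at their own pace and stop on an object; FORCE is the grip in N (left out, the last holds). Time passes only in rows, so rows that do not move let the fingers close. It gives the time, the measured TCP pose, the force and the opening at its end, in the units of the state.
- state(): the state, without advancing time (a new reading comes with each control period).
- eyes.get_image(name): name is "side" or "top" or "wrist"; returns a dict with "pixels" (384x512x3 uint8, red, green, blue), "range_z" (384x512 float32, m along the optical axis (not along the pixel's ray), 0 where there is no reading), "fx", "fy", "cx", "cy" (pixels), "rvec" (rotation vector, rad) and "tvec" (3), from world to camera coordinates, as OpenCV has them; the wrist camera has in their place "hand_eye" (4x4, takes a point from camera to tool coordinates, whose origin is the TCP and whose axes are the tool frame's). Camera axes: x right, y down, z forward; pixel columns grow to the right and rows downward; lengths in m; the calibration is good to about 2 mm. A picture is of the moment at which its call begins: read the wrist's pose just before it.
- order.finish_job(): hands the job in, once; it reports no verdict.
The state is a dict: "t": time; "joint_pos": joint angles; "joint_velocities": joint speeds; "effort": joint torques, N m; "eef_pos": TCP position; "orientation": TCP orientation; "wrist_force": force on the tool from outside, world axes, zero at the start; "ft_torque": the same for the moment, N m; "opening": finger opening in m.
Only numpy, scipy, OpenCV 4.12 (cv2) and the standard library are available. Lean on these libraries where they do the work, as an engineer would, in place of code of your own. Each camera call takes 0.05 s, during which the arm holds its last target.

TASK

Clear the bench after the job. Press each brass drift down into a station of its own in the spring-clip rack until it snaps past the lips onto both seats, easing off once it clicks rather than ramming it; slide the flat spanner, lying level, end first along the rail into the slot of its holder until it is fully home against the back stop; and put the two short bushes that stand loose on the desk in the tool tray. Leave the hex key and pen where they lie.

Things in the scene. Friction and masses are not known exactly. Their poses are not given: they have to be found in the camera images.
- rack: Clip rack, fixed: grey base plate 100 (x) x 160 (y) x 6 mm, origin at the centre of its underside on the desk, z up. Three rows (stations) of spring clips, 50 mm apart in y; a drift lies along x. Each row has two clips, at x = -30 and +30 mm, 12 mm long: a seat 28 mm up between two sprung steel jaws. Between a row's clips it is free down to the base plate, for fingers holding the drift's middle.
- station_0 (a point): Where a drift's middle is when snapped home in station 0 (y = -50 mm in the rack): 34.5 mm above the desk, half-way between the row's two clips. Axes as the rack's. A drift resting unsnapped on the lips has its middle 7 mm or more higher.
- station_1 (a point): Where a drift's middle is when snapped home in station 1 (y = 0 mm in the rack): 34.5 mm above the desk, half-way between the row's two clips. Axes as the rack's. The jaws' lips, 40 mm above the desk, leave a 10 mm gap and spring apart: a drift pressed straight down, level, meets a peak of about 8 to 20 N in all, then drops on the seats.
- station_2 (a point): Where a drift's middle is when snapped home in station 2 (y = 50 mm in the rack): 34.5 mm above the desk, half-way between the row's two clips. Axes as the rack's. The jaws' flared tops reach 51 mm above the desk and 16 mm either side of the row's centre line.
- drift_0_mid (a point): Centre of brass drift 0: hexagonal brass bar 135 mm long, 15 mm wide across corners, 13 mm high lying on a flat, 0.19 kg, tapered ends. The point is 6.5 mm above its underside; y axis along the bar, z up. Drifts are alike, may lie either way round in the rack; this one may be absent.
- drift_1_mid (a point): Centre of brass drift 1: hexagonal brass bar 135 mm long, 15 mm wide across corners, 13 mm high lying on a flat, 0.19 kg, tapered ends. The point is 6.5 mm above its underside; y axis along the bar, z up. Drifts are alike, may lie either way round in the rack; this one may be absent.
- drift_2_mid (a point): Centre of brass drift 2, like drifts 0 and 1 and always present; it lies on the right between the marking machine's base plate (30 mm high, edge at y = -0.165 m in the world, x from 0.50 m; its tall column begins near x = 0.75 m) and the tool tray's wall. If it is knocked within 25 mm of either, or far back, draw it away first by pressing on top of it.
- spanner_mid (a point): Centre of the flat double open-ended steel spanner: 183 mm long (91 mm each way along its y axis), 7 mm thick, heads up to 37 mm wide, shank 16 mm wide, 5 mm thick, from y = -55 to +60 mm; 0.12 kg, lies flat, z up. The point is 3.5 mm above its underside. Either head may go in first, either face up.
- holder: Spanner holder, fixed: base plate 190 (x) x 64 (y) x 5 mm, origin at the centre of its underside on the desk, z up. At its +x end a letterbox slot open towards -x, flared mouth from x = 27 mm, slot from x = 40 mm to a back stop at 91 mm; 43 mm wide, floor 20 mm and roof 32 mm up; block top 37 mm, flare 44 mm up.
- slot_home (a point): Where the spanner's centre is when fully home, its end on the back stop: x = 0, y = 0 in the holder, 23.5 mm above the desk. Axes as the holder's; the spanner slides in along +x. A rail 10 mm wide, top 20 mm up (flush with the slot floor), runs along y = 0 from x = -91 mm to the slot and carries the shank; beside it is free down to the base plate.
- hex_key: Bystander: hex key 28 x 78 x 6 mm, lying flat behind the spanner holder; origin on the desk.
- pen: Bystander: black pen 145 mm long, lying to the right of the clip rack; origin on the desk.
- bush_a_mid (a point): Centre of a turned steel bush standing on the desk between the clip rack and the marking machine's base: a ring 34 mm across, 20 mm high, its bore closed to fingers, 0.07 kg. The point is 10 mm above its underside; z axis along its bore, up.
- bush_b_mid (a point): Centre of a turned steel bush standing on the desk near the front edge on the left: a ring 34 mm across, 20 mm high, its bore closed to fingers, 0.07 kg. The point is 10 mm above its underside; z axis along its bore, up.
- tool_tray: Shallow sheet-metal tool tray, fixed, on the right: 216 (x) x 320 (y) mm inside, walls 16 mm high and 2 mm thick, floor 2 mm above the desk. Origin at its centre on the desk. A caliper (x beyond -10 mm) and a red-handled screwdriver (along y, x from -57 to -12 mm) lie in it; the strip along its front wall, x = -105 to -58 mm, y = -20 to +150 mm, is clear.

How it is judged:
At the end, for the whole second after the job is handed in: Each drift present is home in a station: within 15 mm in plan, 4 mm in height, 0.12 rad in direction; the spanner's middle is at most 8 mm short of home, within 10 mm across, 7 mm in height, 0.2 rad in direction; both bushes lie inside the tray's walls on its floor, either way up (((horizontal distance between drift_0_mid and station_0 below 0.015 m and z of drift_0_mid in the frame of station_0 between -0.004 and 0.004 m and angle between the y axis of drift_0_mid and the x axis of rack, either way round below 0.12 rad) or (horizontal distance between drift_0_mid and station_1 below 0.015 m and z of drift_0_mid in the frame of station_1 between -0.004 and 0.004 m and angle between the y axis of drift_0_mid and the x axis of rack, either way round below 0.12 rad) or (horizontal distance between drift_0_mid and station_2 below 0.015 m and z of drift_0_mid in the frame of station_2 between -0.004 and 0.004 m and angle between the y axis of drift_0_mid and the x axis of rack, either way round below 0.12 rad)) and ((horizontal distance between drift_1_mid and station_0 below 0.015 m and z of drift_1_mid in the frame of station_0 between -0.004 and 0.004 m and angle between the y axis of drift_1_mid and the x axis of rack, either way round below 0.12 rad) or (horizontal distance between drift_1_mid and station_1 below 0.015 m and z of drift_1_mid in the frame of station_1 between -0.004 and 0.004 m and angle between the y axis of drift_1_mid and the x axis of rack, either way round below 0.12 rad) or (horizontal distance between drift_1_mid and station_2 below 0.015 m and z of drift_1_mid in the frame of station_2 between -0.004 and 0.004 m and angle between the y axis of drift_1_mid and the x axis of rack, either way round below 0.12 rad)) and ((horizontal distance between drift_2_mid and station_0 below 0.015 m and z of drift_2_mid in the frame of station_0 between -0.004 and 0.004 m and angle between the y axis of drift_2_mid and the x axis of rack, either way round below 0.12 rad) or (horizontal distance between drift_2_mid and station_1 below 0.015 m and z of drift_2_mid in the frame of station_1 between -0.004 and 0.004 m and angle between the y axis of drift_2_mid and the x axis of rack, either way round below 0.12 rad) or (horizontal distance between drift_2_mid and station_2 below 0.015 m and z of drift_2_mid in the frame of station_2 between -0.004 and 0.004 m and angle between the y axis of drift_2_mid and the x axis of rack, either way round below 0.12 rad)) and x of spanner_mid in the frame of slot_home between -0.008 and 0.006 m and y of spanner_mid in the frame of slot_home between -0.01 and 0.01 m and z of spanner_mid in the frame of slot_home between -0.004 and 0.007 m and angle between the y axis of spanner_mid and the x axis of holder, either way round below 0.2 rad and x of bush_a_mid in the frame of tool_tray between -0.105 and 0.105 m and y of bush_a_mid in the frame of tool_tray between -0.157 and 0.157 m and z of each of bush_a_mid, bush_b_mid in the frame of tool_tray below 0.028 m and x of bush_b_mid in the frame of tool_tray between -0.105 and 0.105 m and y of bush_b_mid in the frame of tool_tray between -0.157 and 0.157 m); the robot touches nothing.
It fails at once if a bystander (hex key or pen) is shoved more than 3 cm (distance of any of hex_key, pen from where it was at the start of the episode above 0.03 m).
It fails at once if a drift is rammed into the clip rack with more than 80 N (contact force between any of drift_0, drift_1, drift_2 and rack above 80 N).
It fails at once if the spanner is rammed into its holder with more than 80 N (contact force between spanner and holder above 80 N).
Of drift_0, drift_1 only 1 to 2 are there at a start; the rules pass over those that are not, and their reading is None.
At some moment in a run one of drift_2 may be knocked a few centimetres aside while the robot is not near it.
Once in a run the grip may slacken for a moment while it holds something.
It also fails if it takes over 210 s, if anything falls off the work surface, if the arm or the gripper's body presses on something with over 40 N, if the wrist force passes 120 N, or if a joint passes its speed limit or range.

## Working session

There is one attempt and no reset: what is moved stays moved. The work goes in short steps, Python scripts to look and compute and a shell command to move; the robot and the scene stay as the last step left them, time stands still between calls to the robot, and variables do not carry over. Pictures are saved under pics/ and viewed, and the job is handed in when it is done.

```bash
ls -la; mkdir -p pics
cat > h.py <<'E'
import numpy as np,cv2
from plant import state,eyes,order
from scipy.spatial.transform import Rotation as R
def snap(n,fn):
    s=state(); im=eyes.get_image(n)
    cv2.imwrite('pics/'+fn,cv2.cvtColor(im['pixels'],cv2.COLOR_RGB2BGR)); return s,im
def toolT(s):
    q=s['orientation'];T=np.eye(4);T[:3,:3]=R.from_quat([q[1],q[2],q[3],q[0]]).as_matrix();T[:3,3]=s['eef_pos'];return T
def camT(im,s=None):
    if 'hand_eye' in im: return toolT(s)@np.array(im['hand_eye'])
    T=np.eye(4);Rm=cv2.Rodrigues(np.array(im['rvec'],float))[0];T[:3,:3]=Rm.T;T[:3,3]=-Rm.T@np.array(im['tvec']).ravel();return T
def cloud(im,s=None):
    z=im['range_z'];v,u=np.mgrid[:z.shape[0],:z.shape[1]]
    p=np.stack([(u-im['cx'])/im['fx']*z,(v-im['cy'])/im['fy']*z,z],-1)
    T=camT(im,s);w=p@T[:3,:3].T+T[:3,3];w[z<=0]=np.nan;return w
def ray(im,u,v,h,s=None):
    T=camT(im,s);d=T[:3,:3]@np.array([(u-im['cx'])/im['fx'],(v-im['cy'])/im['fy'],1]);o=T[:3,3]
    return o+d*(h-o[2])/d[2]
def st():
    s=state();T=toolT(s);print('t',round(s['t'],2),'tcp',np.round(s['eef_pos'],4),'F',np.round(s['wrist_force'],1),'open',round(s['opening']*1000,1));print('tool axes x',np.round(T[:3,0],3),'y',np.round(T[:3,1],3),'z',np.round(T[:3,2],3));return s
def go(x,y,z,yawx=None):
    """print shift in tool axes units(0.025) and turn units (6deg) to goal. yawx: world angle(deg) of tool x axis, mod 180"""
    s=state();T=toolT(s);d=T[:3,:3].T@(np.array([x,y,z])-T[:3,3])
    print('shift units',np.round(d/0.025,2))
    if yawx is not None:
        best=None
        for k in (0,180):
            a=np.radians(yawx+k);X=np.array([np.cos(a),np.sin(a),0]);Z=np.array([0,0,-1]);Y=np.cross(Z,X)
            rv=R.from_matrix(T[:3,:3].T@np.stack([X,Y,Z],1)).as_rotvec()
            print('  turn units',k,np.round(np.degrees(rv)/6,2),'j6',round(s['joint_pos'][5],2))
E
python3 - <<'E'
from h import *
st()
for n in('top','side'):
    s,im=snap(n,n+'0.png'); np.save(n+'0.npy',cloud(im)); print(n,camT(im).round(3).tolist(),im['fx'])
E
```

```text
total 12
drwxr-xr-x  3 agent agent 4096 Dec  7 16:40 .
drwxr-xr-x 23 root  root  4096 Dec  7 16:40 ..
drwxr-xr-x  2 agent agent 4096 Dec  7 16:40 pics
t 0.0 tcp [ 0.2332 -0.579   0.244 ] F [-0.4  0.1 -0.5] open 85.5
tool axes x [ 0.374 -0.928 -0.002] y [-0.928 -0.374 -0.   ] z [-0.001  0.002 -1.   ]
top [[-0.014, -0.998, 0.053, 0.478], [-1.0, 0.013, -0.014, -0.036], [0.014, -0.053, -0.998, 1.451], [0.0, 0.0, 0.0, 1.0]] 445.3807526659529
side [[-0.927, -0.169, 0.335, 0.12], [-0.375, 0.474, -0.797, 1.051], [-0.025, -0.864, -0.503, 0.735], [0.0, 0.0, 0.0, 1.0]] 454.36795461328984
```

View pics/top0.png

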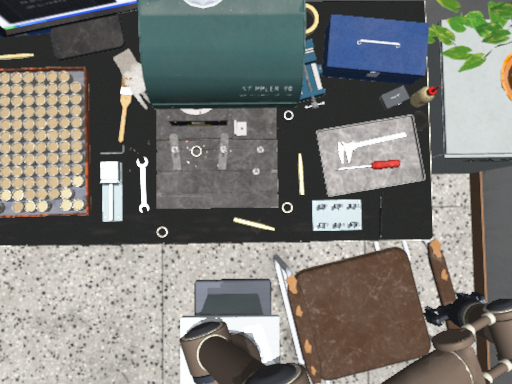

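View pics/side0.png

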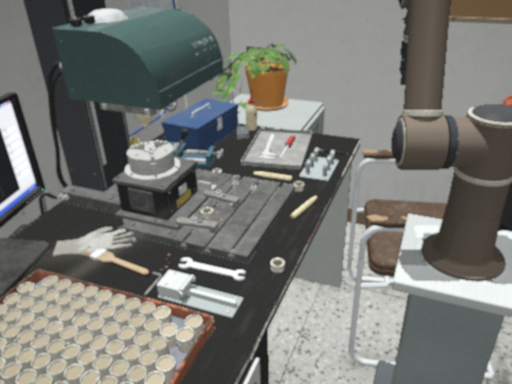

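Run:
```python
from h import *
im=cv2.imread('pics/top0.png');W=np.load('top0.npy')
print('z grid check'); 
for (u,v) in [(253,224),(301,174),(287,208),(162,231),(143,185),(112,170),(112,205),(336,215),(371,157),(288,115)]:
    print((u,v),np.round(W[v,u],4))
c=im[90:250,90:440];cv2.imwrite('pics/top0z.png',cv2.resize(c[:, :200],None,fx=4,fy=3.75,interpolation=cv2.INTER_CUBIC)[:600])
cv2.imwrite('pics/top0y.png',cv2.resize(c[:, 150:],None,fx=4,fy=3.75,interpolation=cv2.INTER_CUBIC)[:600])
```

```text
z grid check
(253, 224) [ 0.4454 -0.0816  0.0124]
(301, 174) [ 0.6054 -0.2403  0.0091]
(287, 208) [ 4.956e-01 -1.936e-01 -2.000e-04]
(162, 231) [0.4268 0.2123 0.0049]
(143, 185) [0.5766 0.2738 0.002 ]
(112, 170) [0.6231 0.3642 0.0376]
(112, 205) [0.5125 0.3689 0.0199]
(336, 215) [ 0.4707 -0.3513  0.0087]
(371, 157) [ 0.6591 -0.4724  0.0031]
(288, 115) [ 8.019e-01 -2.027e-01 -2.000e-04]
```

View pics/top0z.png

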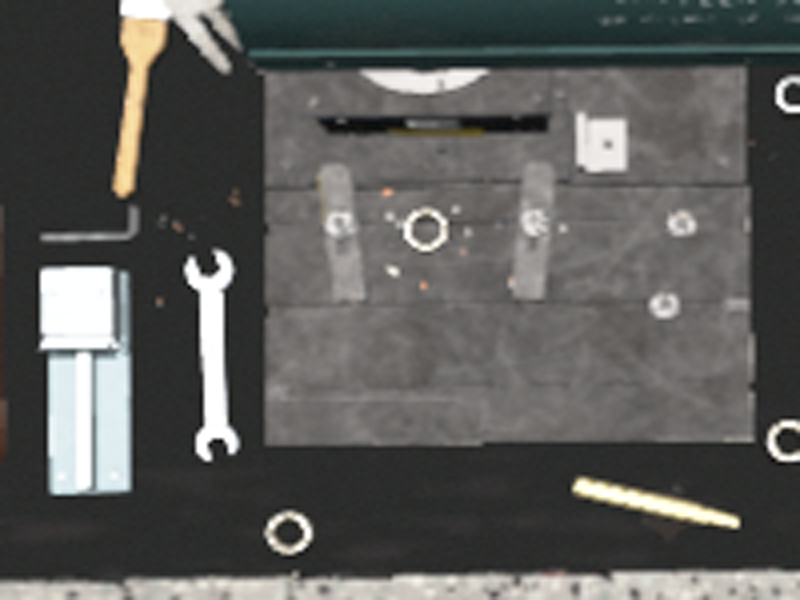

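View pics/top0y.png

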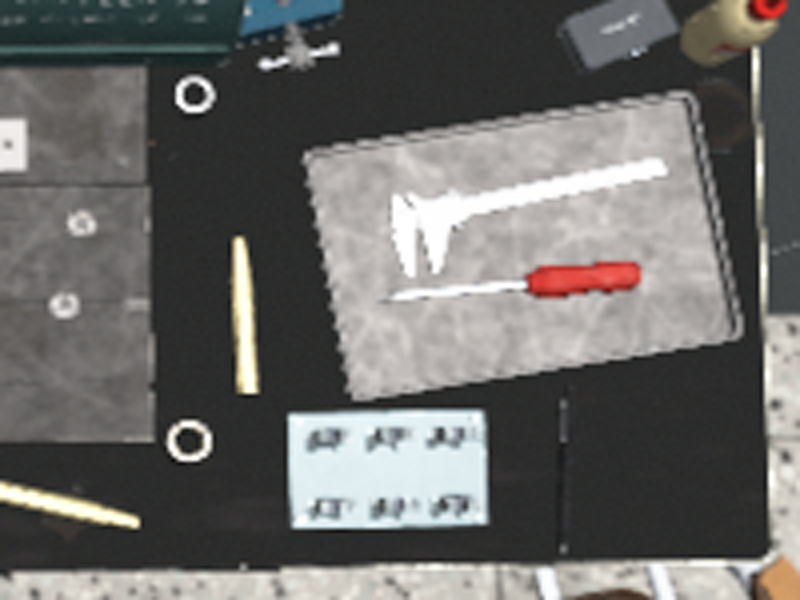

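```bash
cat > m0.py <<'E'
from h import *
s,im=snap('top','tmp.png');
p=im['pixels'];hsv=cv2.cvtColor(p,cv2.COLOR_RGB2HSV)
def comp(mask,box,h,name):
    u0,v0,u1,v1=box;m=np.zeros_like(mask);m[v0:v1,u0:u1]=mask[v0:v1,u0:u1]
    n,l,stt,cc=cv2.connectedComponentsWithStats(m.astype(np.uint8))
    for k in range(1,n):
        if stt[k,4]<25: continue
        vs,us=np.nonzero(l==k)
        P=np.array([ray(im,a,b,h)[:2] for a,b in zip(us,vs)])
        (cx,cy),(w,hh),a=cv2.minAreaRect((P*1000).astype(np.float32))
        c=P.mean(0);ev,E=np.linalg.eigh(np.cov((P-c).T));d=E[:,1]
        print(name,'px',cc[k].round(1),'n',stt[k,4],'rect c',np.round([cx/1e3,cy/1e3],4),'mean',c.round(4),'size',round(w),round(hh),'axis deg',round(np.degrees(np.arctan2(d[1],d[0]))%180,1))
g=p.min(2)>110
y=(hsv[...,1]>40)&(hsv[...,2]>140)&(hsv[...,0]<40)
comp(y,(225,210,280,235),.013,'drift f'); comp(y,(285,145,312,200),.013,'drift 2')
comp(p.max(2)>110,(275,198,300,218),.02,'bush_a'); comp(p.max(2)>110,(150,222,175,240),.02,'bush_b')
comp(p.max(2)>90,(128,150,154,220),.006,'spanner')
comp(p.max(2)>90,(308,196,368,234),.006,'rack')
comp(p.max(2)>90,(96,180,126,224),.005,'holderlow')
comp(p.max(2)>90,(312,110,430,200),.016,'tray')
E
python3 m0.py
```

```text
drift f px [251.8 223.2] n 96 rect c [ 0.4457 -0.0837] mean [ 0.448  -0.0776] size 137 16 axis deg 76.4
drift 2 px [299.5 171.3] n 81 rect c [ 0.6069 -0.2366] mean [ 0.6141 -0.2352] size 13 134 axis deg 178.4
bush_a px [276.  202.5] n 29 rect c [ 0.5135 -0.1564] mean [ 0.5135 -0.1565] size 6 29 axis deg 178.9
bush_a px [286.9 207. ] n 68 rect c [ 0.4986 -0.1915] mean [ 0.4985 -0.1913] size 32 32 axis deg 90.6
bush_b px [161.6 231.6] n 74 rect c [0.4252 0.2109] mean [0.4253 0.2108] size 34 35 axis deg 164.3
spanner px [142.8 183.6] n 373 rect c [0.5799 0.2746] mean [0.5811 0.2735] size 182 39 axis deg 1.7
rack px [336.5 214.5] n 1559 rect c [ 0.4724 -0.3538] mean [ 0.4723 -0.3535] size 161 101 axis deg 91.1
holderlow px [111.9 200.3] n 887 rect c [0.5277 0.3765] mean [0.5281 0.3736] size 134 71 axis deg 1.3
tray px [428.8 126.6] n 54 rect c [ 0.7441 -0.6598] mean [ 0.7551 -0.661 ] size 3 132 axis deg 179.0
tray px [370.  154.9] n 6804 rect c [ 0.6651 -0.466 ] mean [ 0.6645 -0.4655] size 224 330 axis deg 99.0
tray px [342. 199.] n 37 rect c [ 0.5221 -0.3705] mean [ 0.5221 -0.3705] size 117 0 axis deg 89.2
```

Run:
```python
from h import *
go(0.606,-0.237,0.2,88.4)
s,im=snap('wrist','w0.png');print(np.round(im['hand_eye'],3).tolist(),im['fx'])
```

```text
shift units [ -7.12 -18.94   1.79]
  turn units 0 [ -0.03   0.   -26.08] j6 -0.07
  turn units 180 [0.   0.02 3.92] j6 -0.07
[[1.0, -0.0, -0.001, -0.0], [0.0, 0.957, 0.289, -0.073], [0.001, -0.289, 0.957, -0.129], [0.0, 0.0, 0.0, 1.0]] 274.0187864114498
```

```bash
python3 -m jog '[[60,-0.37,-1,0,0,0,0],[60,-0.37,-1,0,0,0,0],[60,-0.37,-1,0,0,0,0],[60,-0.37,-1,0,0,0,0],[60,-0.37,-1,0,0,0,0],[60,-0.37,-1,0,0,0,0],[60,-0.37,-1,0,0,0,0],[60,-0.37,-1,0,0,0,0],[60,-0.37,-1,0,0,0,0],[60,-0.37,-1,0,0,0,0],[60,-0.37,-1,0,0,0,0],[60,-0.37,-1,0,0,0,0]]'; python3 -m jog '[[60,-0.37,-1,0.2,0,0,0],[60,-0.37,-1,0.2,0,0,0],[60,-0.37,-1,0.2,0,0,0],[60,-0.37,-1,0.2,0,0,0],[60,-0.37,-1,0.2,0,0,0],[60,-0.37,-1,0.2,0,0,0],[60,0,0,0,0,0,1],[60,0,0,0,0,0,1],[60,0,0,0,0,0,1],[60,0,0,0,0,0,0.9],[60,0,0,0,0,0,0]]'
python3 - <<'E'
from h import *
s=st();go(0.606,-0.237,0.2,88.4)
s,im=snap('wrist','w1.png')
E
```

```text
t: 1.4
eef_pos: [0.4751, -0.3578, 0.241]
orientation: [-0.001, 0.827, -0.563, -0.003]
wrist_force: [-0.6, 0.2, 0.3]
opening: 0.0601
t: 2.5
eef_pos: [0.6004, -0.2406, 0.206]
orientation: [-0.0, -0.692, 0.722, 0.005]
wrist_force: [0.0, -0.5, 0.1]
opening: 0.0602
t 2.5 tcp [ 0.6004 -0.2406  0.206 ] F [ 0.  -0.5  0.1] open 60.2
tool axes x [-0.042 -0.999 -0.007] y [-0.999  0.042  0.008] z [-0.008  0.007 -1.   ]
shift units [-0.15 -0.22  0.24]
  turn units 0 [ 0.11 -0.13 29.87] j6 1.16
  turn units 180 [ 0.08  0.07 -0.13] j6 1.16
```

View pics/w1.png

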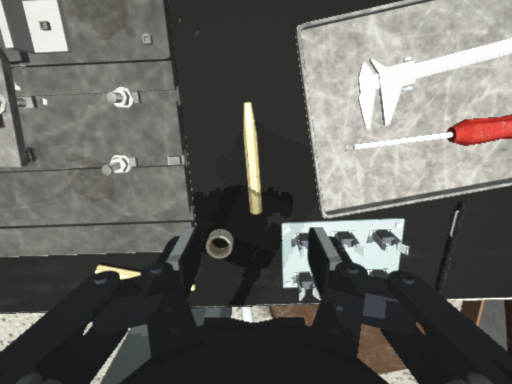

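```bash
cat >> h.py <<'E'
def meas(im,mask,box,h,s=None,name='',minn=60):
    u0,v0,u1,v1=box;m=np.zeros(mask.shape,np.uint8);m[v0:v1,u0:u1]=mask[v0:v1,u0:u1]
    n,l,stt,cc=cv2.connectedComponentsWithStats(m)
    for k in range(1,n):
        if stt[k,4]<minn: continue
        vs,us=np.nonzero(l==k);P=np.array([ray(im,a,b,h,s)[:2] for a,b in zip(us,vs)])
        (cx,cy),(w,hh),a=cv2.minAreaRect((P*1000).astype(np.float32))
        c=P.mean(0);ev,E=np.linalg.eigh(np.cov((P-c).T));d=E[:,1]
        print(name,'px',cc[k].round(1),'n',stt[k,4],'rect',np.round([cx/1e3,cy/1e3],4),'mean',c.round(4),'size',round(w,1),round(hh,1),'rectang',round(a,1),'axis',round(np.degrees(np.arctan2(d[1],d[0]))%180,1))
def brass(im):
    hsv=cv2.cvtColor(im['pixels'],cv2.COLOR_RGB2HSV);return (hsv[...,1]>50)&(hsv[...,2]>90)&(hsv[...,0]>12)&(hsv[...,0]<40)
def bright(im,t=100): return im['pixels'].max(2)>t
E
python3 - <<'E'
from h import *
s,im=snap('wrist','w2.png');W=cloud(im,s)
meas(im,brass(im),(235,90,275,225),.0105,s,'drift2')
print(W[158,252],W[100,230],W[180,280])
m=im['pixels'].min(2)>150
meas(im,bright(im,120),(280,215,410,300),.006,s,'rack')
E
```

```text
drift2 px [252.2 165.3] n 939 rect [ 0.6061 -0.2367] mean [ 0.5999 -0.237 ] size 137.3 16.3 rectang 2.0 axis 1.9
[ 0.61064824 -0.23715827  0.01294529] [ 6.77442028e-01 -2.14208835e-01  1.11681582e-05] [ 0.57893938 -0.27095534  0.00173539]
rack px [342.9 245.2] n 4557 rect [ 0.4733 -0.3563] mean [ 0.4856 -0.3534] size 100.5 170.6 rectang 0.9 axis 93.1
rack px [303.4 289.5] n 106 rect [ 0.4173 -0.3002] mean [ 0.4175 -0.3017] size 12.4 32.5 rectang 65.4 axis 159.8
rack px [315.2 292.7] n 68 rect [ 0.4118 -0.3177] mean [ 0.4115 -0.3186] size 26.7 8.5 rectang 19.7 axis 21.5
```

```bash
cat >> h.py <<'E'
def zmeas(W,x0,x1,y0,y1,z0,z1,name=''):
    P=W.reshape(-1,3);k=(P[:,0]>x0)&(P[:,0]<x1)&(P[:,1]>y0)&(P[:,1]<y1)&(P[:,2]>z0)&(P[:,2]<z1);Q=P[k]
    (cx,cy),(w,hh),a=cv2.minAreaRect((Q[:,:2]*1000).astype(np.float32));c=Q.mean(0);E=np.linalg.eigh(np.cov((Q-c)[:,:2].T))[1][:,1]
    print(name,len(Q),'rect',round(cx/1e3,4),round(cy/1e3,4),'size',round(w,1),round(hh,1),'ang',round(a,1),'mean',c.round(4),'axis',round(np.degrees(np.arctan2(E[1],E[0]))%180,1));return Q
E
python3 - <<'E'
from h import *
s,im=snap('wrist','w2.png');W=cloud(im,s)
zmeas(W,.52,.7,-.28,-.2,.005,.03,'drift2')
zmeas(W,.52,.7,-.28,-.2,.01,.03,'drift2')
go(0.606,-0.237,0.12,91)
E
```

```text
drift2 1302 rect 0.5926 -0.2385 size 160.1 41.2 ang 15.2 mean [ 0.6066 -0.2366  0.0116] axis 2.9
drift2 978 rect 0.6073 -0.2363 size 134.5 12.5 ang 2.3 mean [ 0.6061 -0.2363  0.0126] axis 2.0
shift units [-0.14 -0.24  3.45]
  turn units 0 [ 0.1  -0.12 29.45] j6 1.16
  turn units 180 [ 0.08  0.07 -0.55] j6 1.16
```

```bash
python3 -m jog '[[45,-0.14,-0.24,1,0.08,0.07,-0.7],[45,0,0,1,0,0,0],[45,0,0,1,0,0,0],[45,0,0,1,0,0,0],[45,0,0,1,0,0,0],[45,0,0,0.8,0,0,0],[45,0,0,0,0,0,0]]' 60;python3 - <<'E'
from h import *
s=st();go(0.606,-0.237,0.015,92)
s,im=snap('wrist','w3.png');W=cloud(im,s)
meas(im,brass(im),(190,90,320,384),.0105,s,'drift2')
E
```

```text
t: 3.35
eef_pos: [0.6094, -0.2396, 0.0595]
orientation: [-0.001, 0.723, -0.691, 0.004]
wrist_force: [-0.9, 0.7, -0.5]
opening: 0.0449
t 3.35 tcp [ 0.6094 -0.2396  0.0595] F [-0.9  0.7 -0.5] open 44.9
tool axes x [ 0.045 -0.999  0.004] y [-0.999 -0.045 -0.007] z [ 0.007 -0.004 -1.   ]
shift units [-0.12  0.14  1.78]
  turn units 0 [  0.06  -0.11 -29.91] j6 1.09
  turn units 180 [-0.07 -0.04  0.09] j6 1.09
drift2 px [249.5 223.9] n 2775 rect [ 0.6061 -0.2369] mean [ 0.5998 -0.237 ] size 138.1 15.2 rectang 1.7 axis 1.8
```

View pics/w3.png

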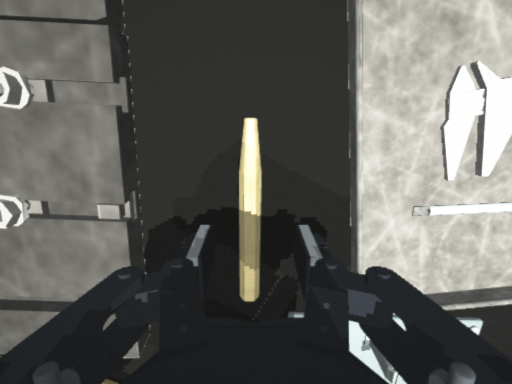

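```bash
python3 -m jog '[[45,-0.12,0.14,0.8,-0.07,-0.04,0.09],[45,0,0,0.8,0,0,0],[45,0,0,0.15,0,0,0],[45,0,0,0,0,0,0]]' 60;python3 - <<'E'
from h import *
s=st();go(0.606,-0.237,0.015,92)
E
```

```text
t: 3.8
eef_pos: [0.6102, -0.2388, 0.0193]
orientation: [-0.002, 0.719, -0.695, 0.004]
wrist_force: [0.0, 0.7, 0.4]
opening: 0.0449
t 3.8 tcp [ 0.6102 -0.2388  0.0193] F [0.  0.7 0.4] open 44.9
tool axes x [ 0.035 -0.999  0.004] y [-0.999 -0.035 -0.009] z [ 0.009 -0.004 -1.   ]
shift units [-0.08  0.17  0.17]
  turn units 0 [  0.06  -0.13 -30.  ] j6 1.1
  turn units 180 [-0.08 -0.04  0.  ] j6 1.1
```

```bash
python3 -m jog '[[45,-0.1,0.2,0.2,-0.08,-0.04,0],[30,0,0,0,0,0,0],[10,0,0,0,0,0,0],[5,0,0,0,0,0,0],[5,0,0,0,0,0,0],[5,0,0,0,0,0,0],[5,0,0,0,0,0,0]]' 60;python3 - <<'E'
from h import *
s=st();go(0.606,-0.237,0.015,92)
E
```

```text
t: 4.5
eef_pos: [0.6062, -0.2369, 0.0167]
orientation: [-0.001, 0.719, -0.695, 0.002]
wrist_force: [0.0, 0.4, -1.9]
opening: 0.0116
t 4.5 tcp [ 0.6062 -0.2369  0.0167] F [ 0.   0.4 -1.9] open 11.6
tool axes x [ 0.035 -0.999  0.001] y [-0.999 -0.035 -0.003] z [ 0.003 -0.001 -1.   ]
shift units [0.   0.01 0.07]
  turn units 0 [ 2.e-02 -4.e-02 -3.e+01] j6 1.1
  turn units 180 [-0.03 -0.01  0.  ] j6 1.1
```

```bash
python3 -m jog '[[5,0,0,-0.5,0,0,0],[5,0,0,-1,0,0,0],[5,0,0,-1,0,0,0],[5,0,0,0,0,0,0]]' 100;python3 - <<'E'
from h import *
s=st()
s,im=snap('wrist','w4.png');W=cloud(im,s)
snap('side','s4.png')
E
```

```text
t: 4.9
eef_pos: [0.6051, -0.2364, 0.0812]
orientation: [-0.0, 0.719, -0.695, 0.0]
wrist_force: [0.4, 0.1, -1.9]
opening: 0.0104
t 4.9 tcp [ 0.6051 -0.2364  0.0812] F [ 0.4  0.1 -1.9] open 10.4
tool axes x [ 0.035 -0.999 -0.   ] y [-0.999 -0.035 -0.   ] z [ 0.  0. -1.]
```

View pics/w4.png

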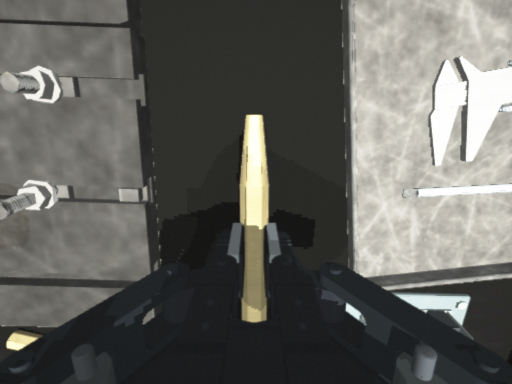

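View pics/s4.png

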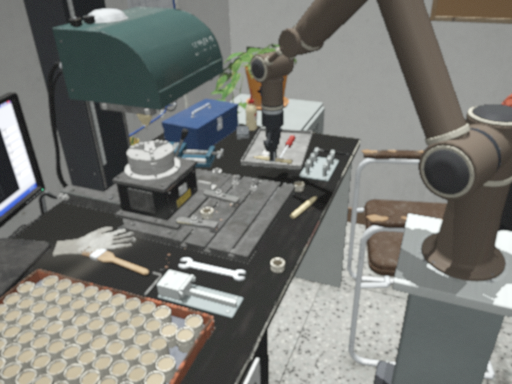

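```bash
cat > inhand.py <<'E'
from h import *
s,im=snap('wrist','ih.png');W=cloud(im,s);T=toolT(s)
L=(W-T[:3,3])@T[:3,:3]   # tool coords
m=brass(im)&(abs(L[...,0])<.012)&(abs(L[...,2])<.04)
Q=L[m];print('n',len(Q))
for y0 in np.arange(-.09,.09,.015):
    q=Q[(Q[:,1]>y0)&(Q[:,1]<y0+.015)]
    if len(q)>15:print('tool y %.3f'%(y0+.0075),len(q),'x med %.4f ext %.4f %.4f'%(np.median(q[:,0]),np.percentile(q[:,0],3),np.percentile(q[:,0],97)),'z top %.4f med %.4f'%(np.percentile(q[:,2],5),np.median(q[:,2])))
print('y ext',Q[:,1].min(),Q[:,1].max())
E
python3 inhand.py
python3 - <<'E'
from h import *
im=cv2.imread('pics/w4.png');print(im.shape)
s,t=snap('top','t5.png');W=cloud(t)
c=cv2.imread('pics/t5.png')[185:240,300:380];cv2.imwrite('pics/t5z.png',cv2.resize(c,None,fx=9,fy=9,interpolation=cv2.INTER_CUBIC))
E
```

```text
n 3446
tool y -0.068 153 x med -0.0025 ext -0.0045 0.0039 z top 0.0055 med 0.0071
tool y -0.052 320 x med -0.0030 ext -0.0061 0.0055 z top 0.0046 med 0.0067
tool y -0.037 423 x med -0.0036 ext -0.0073 0.0067 z top 0.0031 med 0.0060
tool y -0.022 527 x med -0.0001 ext -0.0075 0.0069 z top 0.0026 med 0.0046
tool y -0.007 481 x med -0.0006 ext -0.0065 0.0062 z top 0.0023 med 0.0033
tool y 0.007 434 x med -0.0001 ext -0.0050 0.0043 z top 0.0024 med 0.0033
tool y 0.022 444 x med -0.0001 ext -0.0058 0.0050 z top 0.0024 med 0.0034
tool y 0.037 488 x med -0.0006 ext -0.0067 0.0059 z top 0.0024 med 0.0034
tool y 0.053 176 x med -0.0001 ext -0.0074 0.0066 z top 0.0024 med 0.0040
y ext -0.06834489251826137 0.05363384427391518
(384, 512, 3)
```

View pics/t5z.png

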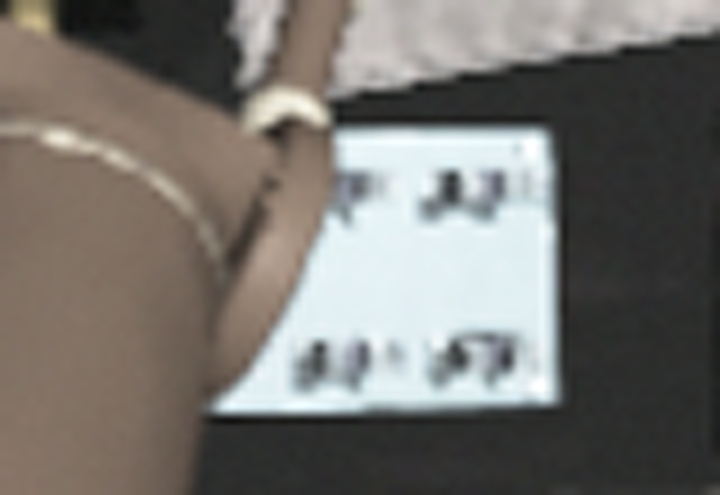

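Run:
```python
from h import *
W=np.load('top0.npy')
P=W.reshape(-1,3);k=(P[:,0]>.40)&(P[:,0]<.545)&(P[:,1]>-.45)&(P[:,1]<-.26)
Q=P[k]
print(np.histogram(Q[:,2]*1000,bins=[-5,-2,2,4,8,12,20,27,32,40,48,54,60]))
zmeas(W,.40,.545,-.45,-.26,.004,.06,'plate')
J=Q[Q[:,2]>.025]
print(len(J),J.mean(0))
for q in J[np.argsort(J[:,1])]:print(q.round(3),end=' ')
go(0.473,-0.3045,0.15,91)
```

```text
(array([185, 575, 335, 751, 368,  93,  50,  41,  24,  68,  40,   4]), array([-5, -2,  2,  4,  8, 12, 20, 27, 32, 40, 48, 54, 60]))
plate 1439 rect 0.4723 -0.3549 size 143.4 189.8 ang 0.5 mean [ 0.4724 -0.353   0.0124] axis 92.4
192 [ 0.47010175 -0.35352317  0.04008278]
[ 0.442 -0.414  0.05 ] [ 0.439 -0.414  0.05 ] [ 0.505 -0.414  0.046] [ 0.498 -0.413  0.047] [ 0.501 -0.413  0.051] [ 0.438 -0.412  0.045] [ 0.442 -0.412  0.045] [ 0.445 -0.412  0.06 ] [ 0.445 -0.411  0.05 ] [ 0.498 -0.41   0.047] [ 0.502 -0.41   0.047] [ 0.505 -0.41   0.048] [ 0.435 -0.41   0.041] [ 0.502 -0.41   0.036] [ 0.499 -0.409  0.026] [ 0.445 -0.409  0.046] [ 0.495 -0.409  0.04 ] [ 0.499 -0.409  0.041] [ 0.442 -0.409  0.048] [ 0.505 -0.408  0.042] [ 0.496 -0.408  0.03 ] [ 0.439 -0.408  0.048] [ 0.444 -0.407  0.028] [ 0.502 -0.407  0.034] [ 0.441 -0.407  0.029] [ 0.502 -0.406  0.027] [ 0.445 -0.405  0.048] [ 0.499 -0.405  0.029] [ 0.496 -0.405  0.03 ] [ 0.441 -0.405  0.026] [ 0.438 -0.405  0.025] [ 0.444 -0.404  0.027] [ 0.505 -0.404  0.034] [ 0.505 -0.403  0.026] [ 0.499 -0.403  0.026] [ 0.502 -0.403  0.028] [ 
[... 3003 characters left out ...]
 0.029] [ 0.503 -0.302  0.033] [ 0.436 -0.302  0.026] [ 0.446 -0.301  0.031] [ 0.44  -0.301  0.032] [ 0.443 -0.301  0.032] [ 0.5   -0.299  0.03 ] [ 0.503 -0.299  0.03 ] [ 0.446 -0.298  0.03 ] [ 0.497 -0.297  0.04 ] [ 0.443 -0.295  0.044] [ 0.446 -0.295  0.028] [ 0.44  -0.295  0.046] [ 0.437 -0.295  0.045] [ 0.503 -0.294  0.044] [ 0.497 -0.293  0.044] [ 0.5   -0.293  0.049] [ 0.437 -0.292  0.045] [ 0.443 -0.292  0.047] [ 0.44  -0.292  0.047] [ 0.443 -0.292  0.03 ] [ 0.44  -0.291  0.031] [ 0.437 -0.291  0.032] [ 0.5   -0.289  0.049] [ 0.503 -0.289  0.052] [ 0.497 -0.288  0.056] shift units [ 2.61  5.24 -2.95]
  turn units 0 [ -0.07   0.14 -29.83] j6 1.1
  turn units 180 [0.09 0.05 0.17] j6 1.1
```

```bash
python3 -m jog '[[5,0.5,1,-0.3,0.09,0.05,0.2],[5,0.5,1,-0.3,0,0,0],[5,0.5,1,0,0,0,0],[5,0.5,1,0,0,0,0],[5,0.4,1,0,0,0,0],[5,0,0.2,0,0,0,0],[5,0,0,0,0,0,0]]';python3 - <<'E'
from h import *
s=st();go(0.4705,-0.3025,0.09,90.7)
s,im=snap('wrist','w6.png')
E
python3 inhand.py
```

```text
t: 5.8
eef_pos: [0.4618, -0.2936, 0.0802]
orientation: [0.001, 0.712, -0.702, -0.009]
wrist_force: [0.1, -0.1, -2.1]
opening: 0.0102
t 5.8 tcp [ 0.4618 -0.2936  0.0802] F [ 0.1 -0.1 -2.1] open 10.2
tool axes x [ 0.015 -1.    -0.01 ] y [-1.    -0.015  0.014] z [-0.014  0.01  -1.   ]
shift units [ 0.36 -0.34 -0.4 ]
  turn units 0 [ -0.15   0.21 -29.97] j6 0.91
  turn units 180 [0.14 0.1  0.03] j6 0.91
n 3457
tool y -0.068 159 x med -0.0006 ext -0.0045 0.0039 z top 0.0055 med 0.0072
tool y -0.052 344 x med -0.0025 ext -0.0056 0.0055 z top 0.0044 med 0.0064
tool y -0.037 408 x med -0.0036 ext -0.0072 0.0067 z top 0.0031 med 0.0060
tool y -0.022 487 x med -0.0001 ext -0.0075 0.0069 z top 0.0025 med 0.0049
tool y -0.007 521 x med -0.0006 ext -0.0062 0.0059 z top 0.0023 med 0.0033
tool y 0.007 439 x med -0.0001 ext -0.0050 0.0043 z top 0.0023 med 0.0032
tool y 0.022 437 x med -0.0001 ext -0.0058 0.0051 z top 0.0022 med 0.0033
tool y 0.037 494 x med -0.0001 ext -0.0067 0.0065 z top 0.0023 med 0.0035
tool y 0.053 168 x med -0.0001 ext -0.0068 0.0066 z top 0.0026 med 0.0038
y ext -0.06857501844350995 0.053564366910757666
```

View pics/w6.png

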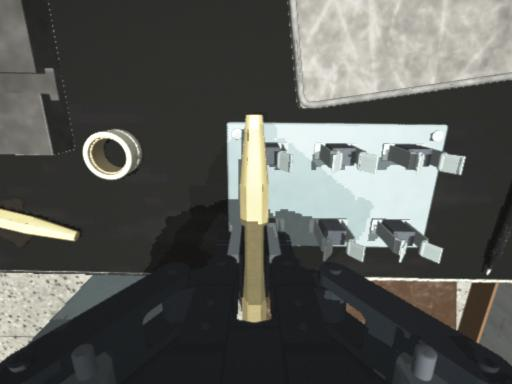

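Run:
```python
from h import *
s,im=snap('wrist','w6.png');W=cloud(im,s)
for u,v in[(229,124),(446,126)]:print(ray(im,u,v,.006,s))
m=bright(im,120)
# far plate edge: first bright row per column
E=[];
for u in range(300,430,4):
    v=np.nonzero(m[112:140,u])[0][0]+112;E.append(ray(im,u,v,.006,s)[:2])
E=np.array(E);k=np.polyfit(E[:,1],E[:,0],1);print('edge slope deg',np.degrees(np.arctan(-k[0])),'x at y=-.353',np.polyval(k,-.353))
P=W.reshape(-1,3);Q=P[(P[:,0]>.42)&(P[:,0]<.52)&(P[:,1]>-.43)&(P[:,1]<-.32)&(P[:,2]>.045)&(P[:,2]<.056)]
for xc in(.44,.50):
    for yb in np.arange(-.425,-.325,.01):
        q=Q[(abs(Q[:,0]-xc)<.012)&(Q[:,1]>yb)&(Q[:,1]<yb+.01)]
        if len(q)>3:print(xc,len(q),q.mean(0).round(4),'y',q[:,1].min().round(4),q[:,1].max().round(4),'x',q[:,0].min().round(4),q[:,0].max().round(4))
```

```text
[ 0.52115432 -0.27370226  0.006     ]
[ 0.52237576 -0.42967466  0.006     ]
edge slope deg 0.2763918392173918 x at y=-.353 0.5216811535770246
0.44 188 [ 0.4426 -0.4122  0.0478] y -0.4149 -0.4082 x 0.4367 0.4481
0.44 55 [ 0.4429 -0.39    0.049 ] y -0.3934 -0.3883 x 0.4365 0.448
0.44 162 [ 0.4423 -0.3622  0.0478] y -0.365 -0.3592 x 0.4367 0.4479
0.44 85 [ 0.4426 -0.3407  0.0484] y -0.3435 -0.3384 x 0.4368 0.448
0.5 257 [ 0.5023 -0.412   0.0478] y -0.4147 -0.4082 x 0.4967 0.5077
0.5 69 [ 0.5026 -0.3896  0.049 ] y -0.3927 -0.3877 x 0.497 0.5076
0.5 208 [ 0.5022 -0.362   0.0479] y -0.365 -0.3586 x 0.4965 0.5077
0.5 114 [ 0.5021 -0.3406  0.0483] y -0.3434 -0.3379 x 0.4966 0.5074
```

```bash
python3 - <<'E'
from h import *
go(0.471,-0.3015,0.08,90.3)
E
python3 -m jog '[[5,0.32,-0.37,0,0.14,0.1,-0.04],[5,0,0,0,0,0,0]]';python3 - <<'E'
from h import *
s=st();go(0.471,-0.3015,0.058,90.3)
E
```

```text
shift units [ 0.32 -0.29  0.03]
  turn units 0 [ -0.13   0.19 -29.89] j6 0.91
  turn units 180 [0.12 0.08 0.11] j6 0.91
t: 6.15
eef_pos: [0.4762, -0.3018, 0.0809]
orientation: [-0.001, 0.715, -0.699, 0.003]
wrist_force: [0.5, 0.3, -1.4]
opening: 0.0102
t 6.15 tcp [ 0.4762 -0.3018  0.0809] F [ 0.5  0.3 -1.4] open 10.2
tool axes x [ 0.024 -1.     0.004] y [-1.    -0.024 -0.005] z [ 0.006 -0.003 -1.   ]
shift units [-0.02  0.21  0.92]
  turn units 0 [  0.05  -0.08 -29.82] j6 0.9
  turn units 180 [-0.05 -0.03  0.18] j6 0.9
```

```bash
python3 -m jog '[[5,0,0.2,0.45,-0.05,-0.03,0.18],[5,0,0,0.45,0,0,0],[5,0,0,0,0,0,0]]';python3 - <<'E'
from h import *
s=st();go(0.471,-0.3015,0.05,90.3)
s,im=snap('wrist','w7.png');W=cloud(im,s);snap('side','s7.png')
P=W.reshape(-1,3);Q=P[(P[:,0]>.42)&(P[:,0]<.52)&(P[:,1]>-.34)&(P[:,1]<-.27)&(P[:,2]>.044)&(P[:,2]<.056)]
for xc in(.44,.50):
    q=Q[abs(Q[:,0]-xc)<.012];print(xc,len(q),np.histogram(q[:,1],bins=np.arange(-.34,-.265,.005)) if len(q) else '')
E
```

```text
t: 6.45
eef_pos: [0.4725, -0.3018, 0.0568]
orientation: [-0.0, 0.709, -0.705, 0.001]
wrist_force: [0.6, -0.0, -1.1]
opening: 0.0102
t 6.45 tcp [ 0.4725 -0.3018  0.0568] F [ 0.6 -0.  -1.1] open 10.2
tool axes x [ 0.005 -1.     0.001] y [-1.    -0.005 -0.001] z [ 0.001 -0.001 -1.   ]
shift units [-0.01  0.06  0.27]
  turn units 0 [-1.e-02  1.e-02  3.e+01] j6 0.92
  turn units 180 [-0.01 -0.01 -0.  ] j6 0.92
0.44 788 (array([  0,   0,   0,   0,   0,   0, 181, 316, 269,  22,   0,   0,   0,
         0,   0]), array([-0.34 , -0.335, -0.33 , -0.325, -0.32 , -0.315, -0.31 , -0.305,
       -0.3  , -0.295, -0.29 , -0.285, -0.28 , -0.275, -0.27 , -0.265]))
0.5 1745 (array([ 61,   0,   0,   0,   0, 201, 336, 443, 400, 243,  61,   0,   0,
         0,   0]), array([-0.34 , -0.335, -0.33 , -0.325, -0.32 , -0.315, -0.31 , -0.305,
       -0.3  , -0.295, -0.29 , -0.285, -0.28 , -0.275, -0.27 , -0.265]))
```

View pics/w7.png

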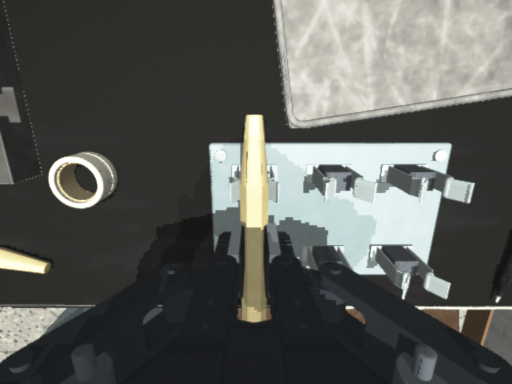

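```bash
python3 -m jog '[[5,0,0,0.12,0,0,0],[5,0,0,0.1,0,0,0],[5,0,0,0.06,0,0,0]]' 120;python3 -m jog '[[5,0,0,0.08,0,0,0]]';python3 -m jog '[[5,0,0,0.08,0,0,0]]'
```

```text
t: 6.85
eef_pos: [0.4752, -0.3032, 0.0531]
orientation: [-0.001, 0.709, -0.706, 0.003]
wrist_force: [0.5, 2.0, 7.2]
opening: 0.0094
t: 6.95
eef_pos: [0.4762, -0.3035, 0.0525]
orientation: [-0.001, 0.709, -0.706, 0.004]
wrist_force: [-0.3, 2.4, 6.4]
opening: 0.0092
t: 7.05
eef_pos: [0.4774, -0.3038, 0.052]
orientation: [-0.002, 0.708, -0.706, 0.005]
wrist_force: [-0.5, 2.2, 5.2]
opening: 0.0094
```

```bash
python3 - <<'E'
from h import *
go(0.472,-0.3015,0.050,90.3)
E
python3 -m jog '[[5,-0.1,0.25,0.0,0.08,0.05,0]]';python3 - <<'E'
from h import *
st();go(0.472,-0.3015,0.050,90.3)
E
```

```text
shift units [-0.09  0.22  0.08]
  turn units 0 [-0.07  0.15 29.98] j6 0.92
  turn units 180 [-0.09 -0.04 -0.02] j6 0.92
t: 7.15
eef_pos: [0.4732, -0.3022, 0.0535]
orientation: [-0.004, 0.708, -0.706, 0.012]
wrist_force: [0.2, 1.0, 4.9]
opening: 0.0092
t 7.15 tcp [ 0.4732 -0.3022  0.0535] F [0.2 1.  4.9] open 9.2
tool axes x [ 0.004 -1.     0.012] y [-1.    -0.004 -0.022] z [ 0.022 -0.012 -1.   ]
shift units [-0.03  0.05  0.14]
  turn units 0 [-0.18  0.33 29.98] j6 0.91
  turn units 180 [-0.21 -0.11 -0.01] j6 0.91
```

```bash
python3 -m jog '[[5,-0.04,0.05,0.0,-0.21,-0.11,0]]';python3 inhand.py
python3 - <<'E'
from h import *
st();go(0.472,-0.3015,0.050,90.3)
E
```

```text
t: 7.25
eef_pos: [0.4714, -0.3016, 0.0544]
orientation: [0.0, 0.709, -0.706, 0.001]
wrist_force: [-1.1, -1.6, 0.9]
opening: 0.0093
n 3331
tool y -0.068 152 x med -0.0025 ext -0.0047 0.0039 z top 0.0054 med 0.0072
tool y -0.052 345 x med -0.0030 ext -0.0061 0.0050 z top 0.0046 med 0.0066
tool y -0.037 413 x med -0.0035 ext -0.0069 0.0067 z top 0.0029 med 0.0059
tool y -0.022 489 x med -0.0001 ext -0.0075 0.0069 z top 0.0026 med 0.0049
tool y -0.007 457 x med -0.0001 ext -0.0067 0.0064 z top 0.0024 med 0.0035
tool y 0.007 408 x med -0.0001 ext -0.0044 0.0043 z top 0.0022 med 0.0032
tool y 0.022 405 x med -0.0001 ext -0.0052 0.0045 z top 0.0023 med 0.0033
tool y 0.037 488 x med -0.0001 ext -0.0067 0.0065 z top 0.0024 med 0.0035
tool y 0.053 174 x med -0.0007 ext -0.0074 0.0066 z top 0.0025 med 0.0042
y ext -0.068366503067745 0.05354912400276143
t 7.3 tcp [ 0.4727 -0.3023  0.0549] F [1.6 1.7 1.2] open 9.3
tool axes x [ 0.004 -1.     0.002] y [-1.    -0.004 -0.002] z [ 0.002 -0.002 -1.   ]
shift units [-0.03  0.03  0.19]
  turn units 0 [-3.000e-02  2.000e-02  2.999e+01] j6 0.92
  turn units 180 [-0.02 -0.02 -0.01] j6 0.92
```

Grip is still true. Press with larger steps.

```bash
python3 -m jog '[[5,-0.03,0.03,0.15,-0.02,-0.02,0]]';python3 -m jog '[[5,-0.01,0.02,0.2,-0.03,-0.02,0]]';python3 -m jog '[[5,-0.01,0.02,0.2,-0.03,-0.02,0]]'
python3 - <<'E'
from h import *
st();go(0.472,-0.3015,0.050,90.3)
E
```

```text
t: 7.4
eef_pos: [0.4732, -0.3025, 0.0525]
orientation: [-0.0, 0.708, -0.706, 0.002]
wrist_force: [0.4, 0.9, 8.0]
opening: 0.0091
t: 7.5
eef_pos: [0.4733, -0.3026, 0.0481]
orientation: [0.0, 0.708, -0.706, 0.001]
wrist_force: [-0.1, 1.4, -2.7]
opening: 0.0092
t: 7.6
eef_pos: [0.4727, -0.3024, 0.0442]
orientation: [0.001, 0.708, -0.706, -0.002]
wrist_force: [-7.4, 6.8, 38.3]
opening: 0.0092
t 7.6 tcp [ 0.4727 -0.3024  0.0442] F [-7.4  6.8 38.3] open 9.2
tool axes x [ 0.004 -1.    -0.002] y [-1.    -0.004  0.003] z [-0.003  0.002 -1.   ]
shift units [-0.04  0.03 -0.23]
  turn units 0 [ 0.03 -0.05 29.98] j6 0.92
  turn units 180 [ 0.03  0.02 -0.02] j6 0.92
```

```bash
python3 -m jog '[[9,0,0,0,0,0,0],[15,0,0,0,0,0,0],[25,0,0,0,0,0,0],[28,0,0,0,0,0,0],[28,0,0,0,0,0,0]]' 40; python3 -m jog '[[28,0,0,-0.4,0,0,0],[28,0,0,-0.8,0,0,0],[28,0,0,-1,0,0,0],[28,0,0,-1,0,0,0],[28,0,0,-1,0,0,0],[28,0,0,0,0,0,0]]';python3 - <<'E'
from h import *
s=st()
s,im=snap('wrist','w8.png');W=cloud(im,s)
meas(im,brass(im),(190,90,320,384),.041,s,'drift2')
zmeas(W,.38,.56,-.315,-.29,.036,.044)
go(.4457,-.0830,.15,-14)
E
```

```text
t: 8.1
eef_pos: [0.4713, -0.3016, 0.0422]
orientation: [0.001, 0.708, -0.706, -0.003]
wrist_force: [0.6, 0.0, 0.3]
opening: 0.0283
t: 8.7
eef_pos: [0.4709, -0.3017, 0.1516]
orientation: [0.001, 0.708, -0.706, -0.005]
wrist_force: [0.8, -1.0, 0.5]
opening: 0.0279
t 8.7 tcp [ 0.4709 -0.3017  0.1516] F [ 0.8 -1.   0.5] open 27.9
tool axes x [ 0.003 -1.    -0.005] y [-1.    -0.003  0.009] z [-0.009  0.005 -1.   ]
drift2 px [259.1 255. ] n 4373 rect [ 0.43   -0.2987] mean [ 0.397  -0.3065] size 220.2 51.3 rectang 9.7 axis 4.9
drift2 px [316. 252.] n 69 rect [ 0.4028 -0.3614] mean [ 0.4039 -0.3623] size 11.7 7.8 rectang 4.2 axis 24.3
 2061 rect 0.4735 -0.3014 size 134.7 22.2 ang 0.1 mean [ 0.4754 -0.3014  0.0402] axis 0.2
shift units [-8.72  0.94  0.07]
  turn units 0 [  0.05   0.13 -12.64] j6 0.92
  turn units 180 [ 0.14 -0.05 17.36] j6 0.92
```

View pics/w8.png

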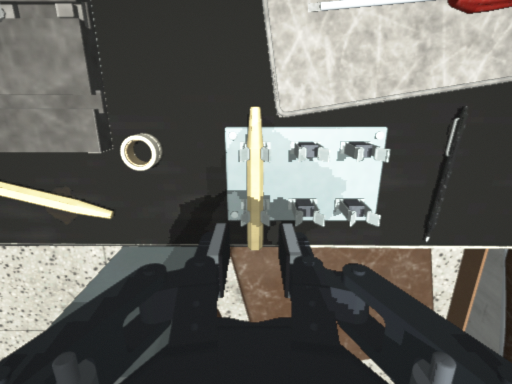

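```bash
python3 -m jog '[[55,-0.8,-0.2,0,0,0,0],[55,-0.8,-0.2,0,0,0,0],[55,-0.8,-0.2,0,0,0,0],[55,-0.8,-0.2,0,0,0,0],[55,-0.8,-0.2,0,0,0,0],[55,0,0,0,0.1,-0.05,-1],[55,0,0,0,0,0,-1],[55,0,0,0,0,0,-1],[55,0,0,0,0,0,-1],[55,0,0,0,0,0,-1],[55,0,0,0,0,0,-1]]' 40;python3 -m jog '[[55,0,0,0,0,0,-1],[55,0,0,0,0,0,-1],[55,0,0,0,0,0,-1],[55,0,0,0,0,0,-1],[55,0,0,0,0,0,-1],[55,0,0,0,0,0,-1],[55,0,0,0,0,0,-0.8],[55,0,0,0,0,0,0]]';python3 - <<'E'
from h import *
s=st()
s,im=snap('wrist','w9.png');W=cloud(im,s)
zmeas(W,.46,.54,-.23,-.165,.017,.026,'bush_a')
zmeas(W,.36,.53,-.18,0,.01,.02,'drift')
go(.4985,-.1915,.02,0)
E
```

```text
t: 9.85
eef_pos: [0.4842, -0.1912, 0.1352]
orientation: [-0.006, 0.897, -0.442, -0.017]
wrist_force: [-0.7, 0.6, 1.3]
opening: 0.0548
t: 10.65
eef_pos: [0.4743, -0.1865, 0.1226]
orientation: [-0.016, 0.996, -0.086, -0.025]
wrist_force: [0.4, 0.6, -0.6]
opening: 0.0549
t 10.65 tcp [ 0.4743 -0.1865  0.1226] F [ 0.4  0.6 -0.6] open 54.9
tool axes x [ 0.984 -0.17  -0.052] y [-0.172 -0.985 -0.027] z [-0.047  0.036 -0.998]
bush_a 501 rect 0.4975 -0.1888 size 33.5 32.7 ang 81.4 mean [ 0.4975 -0.1887  0.0195] axis 93.6
drift 2226 rect 0.4643 -0.1045 size 82.2 157.8 ang 4.6 mean [ 0.4515 -0.0862  0.0131] axis 93.8
shift units [1.21 0.14 4.04]
  turn units 0 [-0.31  0.48 -1.66] j6 -0.3
  turn units 180 [ 0.71  0.46 28.33] j6 -0.3
```

View pics/w9.png

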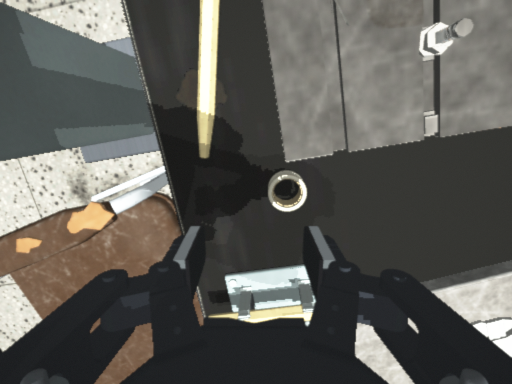

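```bash
python3 -m jog '[[55,0.9,0.1,0.8,-0.31,0.48,0],[55,0,0,0.8,0,0,0],[55,0,0,0,0,0,0]]';python3 - <<'E'
from h import *
s=st()
s,im=snap('wrist','w10.png');W=cloud(im,s)
zmeas(W,.46,.54,-.23,-.165,.017,.026,'bush_a')
go(.4980,-.1895,.018,-9)
E
```

```text
t: 11.0
eef_pos: [0.4947, -0.1921, 0.0792]
orientation: [0.003, 0.996, -0.09, -0.001]
wrist_force: [-1.3, 0.5, -0.6]
opening: 0.0551
t 11.0 tcp [ 0.4947 -0.1921  0.0792] F [-1.3  0.5 -0.6] open 55.1
tool axes x [ 0.984 -0.178 -0.002] y [-0.178 -0.984  0.006] z [-0.003 -0.005 -1.   ]
bush_a 723 rect 0.4977 -0.1888 size 33.4 33.2 ang 78.6 mean [ 0.498  -0.1884  0.0195] axis 89.8
shift units [ 0.07 -0.16  2.5 ]
  turn units 0 [ 0.06 -0.   -0.21] j6 -0.26
  turn units 180 [-1.000e-02 -1.000e-01  2.979e+01] j6 -0.26
```

```bash
python3 -m jog '[[55,0.07,-0.14,0.9,0.05,0,0],[55,0,0,0.9,0,0,0],[55,0,0,0.7,0,0,0],[45,0,0,0,0,0,0],[25,0,0,0,0,0,0],[20,0,0,0,0,0,0],[20,0,0,0,0,0,0],[20,0,0,0,0,0,0]]' 60;python3 - <<'E'
from h import *
s=st();go(.4977,-.1888,.018,-9)
E
```

```text
t: 11.85
eef_pos: [0.5041, -0.1928, 0.0246]
orientation: [0.003, 0.996, -0.092, 0.006]
wrist_force: [-0.8, 0.1, -0.6]
opening: 0.0313
t 11.85 tcp [ 0.5041 -0.1928  0.0246] F [-0.8  0.1 -0.6] open 31.3
tool axes x [ 0.983 -0.184  0.013] y [-0.184 -0.983  0.004] z [ 0.012 -0.006 -1.   ]
shift units [-0.28 -0.11  0.26]
  turn units 0 [ 0.04 -0.12 -0.26] j6 -0.26
  turn units 180 [-0.19 -0.06 29.74] j6 -0.26
```

```bash
python3 -m jog '[[20,0,0,-0.8,-0.05,0,0],[20,0,0,-1,0,0,0],[20,0,0,-1,0,0,0],[20,0,0,-1,0,0,0],[20,0,0,0,0,0,1],[20,0,0,0,0,0,1],[20,0,0,0,0,0,1],[20,0,0,0,0,0,1],[20,0,0,0,0,0,1],[20,0,0,0,0,0,1],[20,0,0,0,0,0,1],[20,0,0,0,0,0,1]]' 60;python3 -m jog '[[20,0,0,0,0,0,1],[20,0,0,0,0,0,1],[20,0,0,0,0,0,1],[20,0,0,0,0,0,0.7],[20,0,0,0,0,0,0]]';python3 - <<'E'
from h import *
s=st();go(.572,-.3896,.12,99)
E
```

```text
t: 13.05
eef_pos: [0.5042, -0.1923, 0.1296]
orientation: [0.002, 0.863, -0.505, 0.012]
wrist_force: [-0.1, -0.7, -0.7]
opening: 0.0313
t: 13.55
eef_pos: [0.5042, -0.1922, 0.1315]
orientation: [-0.001, 0.744, -0.668, 0.013]
wrist_force: [-0.1, -1.1, -0.5]
opening: 0.0309
t 13.55 tcp [ 0.5042 -0.1922  0.1315] F [-0.1 -1.1 -0.5] open 30.9
tool axes x [ 0.107 -0.994  0.019] y [-0.994 -0.108 -0.019] z [ 0.021 -0.016 -1.   ]
shift units [ 8.13 -1.84  0.65]
  turn units 0 [-0.28  0.28 29.53] j6 1.03
  turn units 180 [-0.18 -0.18 -0.47] j6 1.03
```

```bash
python3 -m jog '[[20,1,-0.23,0,-0.18,-0.18,-0.4],[20,1,-0.23,0,0,0,0],[20,1,-0.23,0,0,0,0],[20,1,-0.23,0,0,0,0],[20,1,-0.23,0,0,0,0],[20,1,-0.23,0,0,0,0],[20,1,-0.23,0,0,0,0],[20,0.9,-0.2,0,0,0,0],[20,0,0,0,0,0,0]]';python3 - <<'E'
from h import *
s=st();go(.572,-.3896,.12,99)
s,im=snap('wrist','w11.png');W=cloud(im,s);P=W.reshape(-1,3)
T=np.array([.665,-.466]);a=np.radians(9);L=(P[:,:2]-T)@np.array([[np.cos(a),-np.sin(a)],[np.sin(a),np.cos(a)]])
k=(P[:,2]>.012)&(P[:,2]<.02)&(L[:,1]>-.05)&(L[:,1]<.2)&(abs(L[:,0]+.107)<.02);q=L[k];print('front wall x',len(q),np.percentile(q[:,0],[5,50,95]) if len(q) else '')
k=(P[:,2]>.012)&(P[:,2]<.02)&(L[:,0]>-.1)&(L[:,0]<.05)&(abs(L[:,1]-.161)<.02);q=L[k];print('left wall y',len(q),np.percentile(q[:,1],[5,50,95]) if len(q) else '')
E
```

```text
t: 14.45
eef_pos: [0.5805, -0.3863, 0.1326]
orientation: [0.0, 0.765, -0.645, -0.0]
wrist_force: [-0.1, 0.1, -0.2]
opening: 0.0312
t 14.45 tcp [ 0.5805 -0.3863  0.1326] F [-0.1  0.1 -0.2] open 31.2
tool axes x [ 0.169 -0.986 -0.   ] y [-0.986 -0.169  0.   ] z [-0.  0. -1.]
shift units [0.07 0.36 0.5 ]
  turn units 0 [-0.000e+00  1.000e-02 -2.988e+01] j6 0.75
  turn units 180 [0.   0.   0.12] j6 0.75
front wall x 899 [-0.10916476 -0.10672489 -0.09626323]
left wall y 908 [0.1594778  0.16091794 0.16325905]
```

View pics/w11.png

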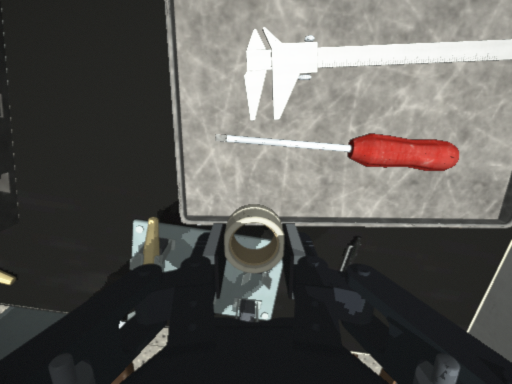

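```bash
python3 -m jog '[[20,0.07,0.34,0.8,0,0,0.1],[20,0,0,1,0,0,0],[20,0,0,0.9,0,0,0],[20,0,0,0,0,0,0]]';python3 - <<'E'
from h import *
s=st();go(.572,-.3896,.029,99)
E
```

```text
t: 14.9
eef_pos: [0.5703, -0.3836, 0.0641]
orientation: [-0.001, 0.763, -0.647, -0.003]
wrist_force: [-0.9, 0.3, -1.7]
opening: 0.0314
t 14.9 tcp [ 0.5703 -0.3836  0.0641] F [-0.9  0.3 -1.7] open 31.4
tool axes x [ 0.163 -0.987 -0.005] y [-0.987 -0.163  0.002] z [-0.003  0.005 -1.   ]
shift units [ 0.25 -0.03  1.4 ]
  turn units 0 [ -0.08   0.03 -29.93] j6 0.75
  turn units 180 [0.02 0.05 0.07] j6 0.75
```

```bash
python3 -m jog '[[20,0.25,-0.03,0.7,0.02,0.05,0],[20,0,0,0.6,0,0,0],[20,0,0,0.1,0,0,0],[20,0,0,0,0,0,0]]';python3 - <<'E'
from h import *
s=st();go(.572,-.3896,.029,99)
E
```

```text
t: 15.3
eef_pos: [0.5726, -0.3869, 0.0307]
orientation: [-0.001, 0.764, -0.645, -0.0]
wrist_force: [-0.1, 0.2, -1.6]
opening: 0.0313
t 15.3 tcp [ 0.5726 -0.3869  0.0307] F [-0.1  0.2 -1.6] open 31.3
tool axes x [ 0.167 -0.986 -0.001] y [-0.986 -0.167 -0.001] z [ 0.     0.001 -1.   ]
shift units [0.1  0.04 0.07]
  turn units 0 [-2.00e-02 -1.00e-02 -2.99e+01] j6 0.74
  turn units 180 [-0.    0.01  0.1 ] j6 0.74
```

Release gently and lift; next go to the front drift.

```bash
python3 -m jog '[[20,0,0,0.1,0,0,0],[36,0,0,0,0,0,0],[46,0,0,0,0,0,0],[46,0,0,0,0,0,0],[46,0,0,-0.8,0,0,0],[46,0,0,-1,0,0,0],[46,0,0,-1,0,0,0],[46,0,0,-1,0,0,0],[46,0,0,0,0,0,0]]' 40;python3 - <<'E'
from h import *
s=st();s,im=snap('wrist','w12.png');go(.4457,-.083,.13,-14)
E
```

```text
t: 16.2
eef_pos: [0.5746, -0.3882, 0.1312]
orientation: [-0.001, 0.764, -0.645, 0.003]
wrist_force: [0.5, -0.2, -0.2]
opening: 0.0463
t 16.2 tcp [ 0.5746 -0.3882  0.1312] F [ 0.5 -0.2 -0.2] open 46.3
tool axes x [ 0.167 -0.986  0.004] y [-0.986 -0.167 -0.005] z [ 0.006 -0.003 -1.   ]
shift units [-12.86   3.01  -0.06]
  turn units 0 [ -0.02  -0.03 -11.06] j6 0.74
  turn units 180 [-0.03  0.02 18.94] j6 0.74
```

View pics/w12.png

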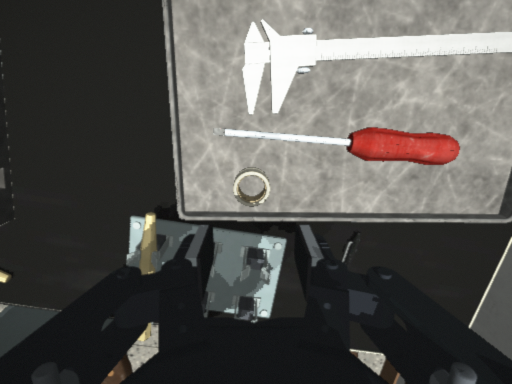

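```bash
python3 -m jog '[[46,-1,0.24,0,0,0,0],[46,-1,0.24,0,0,0,0],[46,-1,0.24,0,0,0,0],[46,-1,0.24,0,0,0,0],[46,-1,0.24,0,0,0,0],[46,-1,0.24,0,0,0,0],[46,-1,0.24,0,0,0,0],[46,-1,0.24,0,0,0,0],[46,-1,0.24,0,0,0,0],[46,-1,0.24,0,0,0,0],[46,-1,0.24,0,0,0,0],[46,-1,0.24,0,0,0,0]]';python3 -m jog '[[46,0,0,0,0,0,-1],[46,0,0,0,0,0,-1],[46,0,0,0,0,0,-1],[46,0,0,0,0,0,-1],[46,0,0,0,0,0,-1],[46,0,0,0,0,0,-1],[46,0,0,0,0,0,-1],[46,0,0,0,0,0,-1],[46,0,0,0,0,0,-1],[46,0,0,0,0,0,-1],[46,0,0,0,0,0,-1],[46,0,0,0,0,0,0]]';python3 - <<'E'
from h import *
s=st();go(.4457,-.083,.13,-14)
s,im=snap('wrist','w13.png');W=cloud(im,s)
meas(im,brass(im),(100,50,450,380),.0105,s,'d')
E
```

```text
t: 17.45
eef_pos: [0.438, -0.0914, 0.1139]
orientation: [0.002, 0.762, -0.648, -0.01]
wrist_force: [0.0, 0.7, 0.7]
opening: 0.046
t: 18.65
eef_pos: [0.4208, -0.0831, 0.0984]
orientation: [-0.007, 0.994, -0.102, -0.026]
wrist_force: [-1.0, -0.3, -0.4]
opening: 0.0459
t 18.65 tcp [ 0.4208 -0.0831  0.0984] F [-1.  -0.3 -0.4] open 45.9
tool axes x [ 0.978 -0.203 -0.053] y [-0.204 -0.979 -0.009] z [-0.05   0.02  -0.999]
shift units [ 0.91 -0.22 -1.31]
  turn units 0 [-0.08  0.5   0.38] j6 -0.1
  turn units 180 [ -0.78  -0.12 -29.61] j6 -0.1
d px [288.1 183. ] n 1668 rect [ 0.4451 -0.0818] mean [ 0.4457 -0.0768] size 135.8 16.0 rectang 75.3 axis 75.9
d px [155.9 261.1] n 455 rect [ 0.3177 -0.1261] mean [ 0.315  -0.1258] size 48.6 13.2 rectang 14.8 axis 19.3
d px [230.8 290. ] n 166 rect [ 0.3766 -0.1679] mean [ 0.3764 -0.1677] size 2.9 72.4 rectang 12.8 axis 103.0
d px [216.8 299.8] n 987 rect [ 0.3568 -0.1745] mean [ 0.3607 -0.1759] size 32.3 57.6 rectang 11.6 axis 90.9
d px [107.4 321.2] n 67 rect [ 0.2441 -0.1831] mean [ 0.2456 -0.1826] size 24.5 4.3 rectang 34.5 axis 38.5
d px [137.2 353. ] n 1192 rect [ 0.2624 -0.2291] mean [ 0.2626 -0.2259] size 103.1 24.7 rectang 41.2 axis 40.3
```

View pics/w13.png

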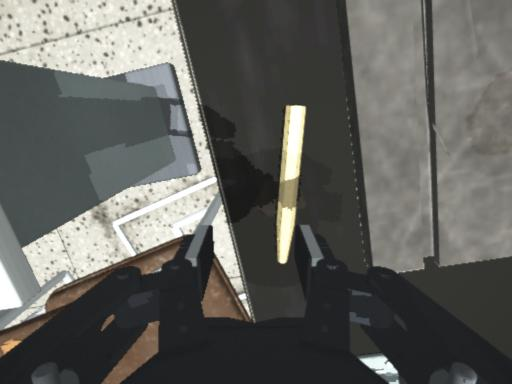

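```bash
python3 -m jog '[[42,0.9,-0.2,0.4,-0.08,0.5,0.42],[42,0,0,0.8,0,0,0],[42,0,0,0,0,0,0]]';python3 - <<'E'
from h import *
s=st();
s,im=snap('wrist','w13.png');W=cloud(im,s)
zmeas(W,.38,.5,-.18,0.02,.01,.018,'d')
meas(im,brass(im),(190,20,330,380),.0105,s,'d',800)
go(.445,-.082,.016,-14.4)
E
```

```text
t: 19.0
eef_pos: [0.4429, -0.0825, 0.0654]
orientation: [0.0, 0.992, -0.13, -0.0]
wrist_force: [-0.7, -0.4, 0.1]
opening: 0.0419
t 19.0 tcp [ 0.4429 -0.0825  0.0654] F [-0.7 -0.4  0.1] open 41.9
tool axes x [ 0.966 -0.257 -0.   ] y [-0.257 -0.966  0.001] z [-0. -0. -1.]
d 2874 rect 0.4631 -0.0636 size 166.6 73.8 ang 90.0 mean [ 0.452  -0.0697  0.0127] axis 73.1
d px [256.9 199.2] n 2230 rect [ 0.4454 -0.0822] mean [ 0.4467 -0.0758] size 135.7 15.7 rectang 75.5 axis 75.6
shift units [ 0.01 -0.04  2.03]
  turn units 0 [ 0.01 -0.03 -0.08] j6 -0.02
  turn units 180 [-4.000e-02 -1.000e-02  2.992e+01] j6 -0.02
```

```bash
python3 -m jog '[[42,0.01,-0.04,0.7,0,0,-0.08],[42,0,0,0.7,0,0,0],[42,0,0,0.2,0,0,0],[42,0,0,0,0,0,0]]';python3 - <<'E'
from h import *
s=st();go(.4452,-.082,.016,-14.4)
E
```

```text
t: 19.45
eef_pos: [0.4475, -0.0829, 0.0284]
orientation: [0.001, 0.992, -0.127, 0.004]
wrist_force: [-0.1, 0.5, -0.8]
opening: 0.0417
t 19.45 tcp [ 0.4475 -0.0829  0.0284] F [-0.1  0.5 -0.8] open 41.7
tool axes x [ 0.968 -0.252  0.007] y [-0.252 -0.968  0.001] z [ 0.007 -0.002 -1.   ]
shift units [-0.1  -0.01  0.49]
  turn units 0 [ 0.01 -0.07 -0.03] j6 -0.02
  turn units 180 [-1.100e-01 -1.000e-02  2.997e+01] j6 -0.02
```

```bash
python3 -m jog '[[42,-0.1,0,0.45,0,-0.07,0],[42,-0.03,0,0.06,0,0,0],[20,0,0,0,0,0,0],[8,0,0,0,0,0,0],[5,0,0,0,0,0,0],[5,0,0,0,0,0,0]]' 60;python3 - <<'E'
from h import *
s=st();go(.4452,-.082,.016,-14.4)
E
python3 -m jog '[[5,0,0,0,0,0,0],[5,0,0,-0.6,0,0,0],[5,0,0,-1,0,0,0],[5,0,0,-1,0,0,0],[5,0,0,-1,0,0,0],[5,0,0,0,0,0,0]]' 120;python3 inhand.py
```

```text
t: 20.05
eef_pos: [0.4458, -0.0826, 0.017]
orientation: [0.001, 0.992, -0.128, 0.001]
wrist_force: [-0.0, 0.2, -2.1]
opening: 0.0121
t 20.05 tcp [ 0.4458 -0.0826  0.017 ] F [-0.   0.2 -2.1] open 12.1
tool axes x [ 0.967 -0.253  0.003] y [-0.253 -0.967  0.001] z [ 0.003 -0.002 -1.   ]
shift units [-0.03 -0.02  0.04]
  turn units 0 [ 0.01 -0.03 -0.04] j6 -0.02
  turn units 180 [-5.000e-02 -1.000e-02  2.996e+01] j6 -0.02
t: 20.65
eef_pos: [0.4431, -0.0818, 0.1078]
orientation: [0.0, 0.992, -0.128, -0.001]
wrist_force: [-0.0, -0.5, -1.9]
opening: 0.0097
n 3273
tool y -0.068 243 x med -0.0043 ext -0.0076 0.0069 z top 0.0041 med 0.0077
tool y -0.052 390 x med -0.0045 ext -0.0077 0.0071 z top 0.0045 med 0.0074
tool y -0.037 413 x med -0.0041 ext -0.0078 0.0068 z top 0.0037 med 0.0069
tool y -0.022 725 x med -0.0006 ext -0.0075 0.0069 z top 0.0032 med 0.0046
tool y -0.007 511 x med -0.0001 ext -0.0065 0.0059 z top 0.0032 med 0.0042
tool y 0.007 428 x med -0.0001 ext -0.0045 0.0044 z top -0.0131 med 0.0040
tool y 0.022 316 x med -0.0012 ext -0.0053 0.0045 z top 0.0032 med 0.0042
tool y 0.037 166 x med -0.0041 ext -0.0067 0.0059 z top 0.0041 med 0.0067
tool y 0.053 81 x med -0.0031 ext -0.0060 0.0054 z top 0.0051 med 0.0076
y ext -0.06804602638211467 0.054899472320368244
```

View pics/ih.png

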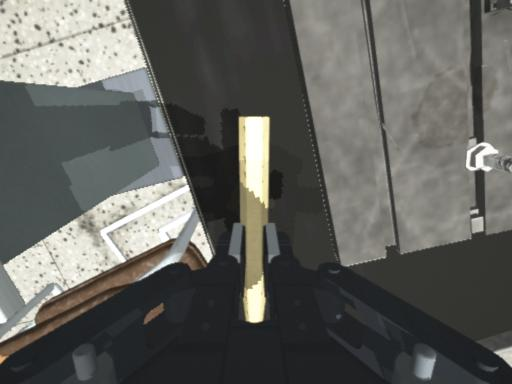

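```bash
python3 -m jog '[[5,0,0,-0.1,0,0,1],[5,0,0,-0.1,0,0,1],[5,0,0,-0.1,0,0,1],[5,0,0,0,0,0,1],[5,0,0,0,0,0,1],[5,0,0,0,0,0,1],[5,0,0,0,0,0,1],[5,0,0,0,0,0,1],[5,0,0,0,0,0,1],[5,0,0,0,0,0,1],[5,0,0,0,0,0,1],[5,0,0,0,0,0,1]]' 120;python3 - <<'E'
from h import *
s=st();go(.472,-.4015,.11,90.3)
E
```

```text
t: 21.9
eef_pos: [0.4237, -0.0765, 0.0919]
orientation: [0.011, 0.709, -0.705, -0.02]
wrist_force: [-0.4, -0.7, -1.9]
opening: 0.0093
t 21.9 tcp [ 0.4237 -0.0765  0.0919] F [-0.4 -0.7 -1.9] open 9.3
tool axes x [ 0.005 -1.    -0.012] y [-0.999 -0.006  0.043] z [-0.044  0.012 -0.999]
shift units [13.   -1.82 -0.96]
  turn units 0 [ -0.18   0.65 -29.99] j6 1.29
  turn units 180 [0.42 0.11 0.  ] j6 1.29
```

```bash
python3 -m jog '[[5,0.5,0,-0.5,0.42,0.11,0],[5,1,-0.15,-0.5,0,0,0],[5,1,-0.15,0,0,0,0],[5,1,-0.15,0,0,0,0],[5,1,-0.15,0,0,0,0],[5,1,-0.15,0,0,0,0],[5,1,-0.15,0,0,0,0],[5,1,-0.15,0,0,0,0],[5,1,-0.15,0,0,0,0],[5,1,-0.15,0,0,0,0],[5,1,-0.15,0,0,0,0],[5,0,0,0,0,0,0]]' 120;python3 - <<'E'
from h import *
s=st();go(.472,-.4015,.11,90.3)
E
```

```text
t: 23.1
eef_pos: [0.4468, -0.3392, 0.0872]
orientation: [0.005, 0.709, -0.705, -0.02]
wrist_force: [0.6, -0.4, -1.2]
opening: 0.0091
t 23.1 tcp [ 0.4468 -0.3392  0.0872] F [ 0.6 -0.4 -1.2] open 9.1
tool axes x [ 0.005 -1.    -0.022] y [-0.999 -0.006  0.035] z [-0.036  0.022 -0.999]
shift units [ 2.48 -0.96 -1.  ]
  turn units 0 [ -0.33   0.53 -29.99] j6 0.85
  turn units 180 [0.34 0.21 0.  ] j6 0.85
```

```bash
python3 -m jog '[[5,0.8,-0.4,-0.5,0.34,0.21,0],[5,0.8,-0.4,0,0,0,0],[5,0.8,0,0,0,0,0],[5,0,0,0,0,0,0]]' 120;python3 - <<'E'
from h import *
s=st();go(.472,-.4015,.085,90.3)
E
python3 inhand.py
```

```text
t: 23.5
eef_pos: [0.4665, -0.3997, 0.0943]
orientation: [-0.001, 0.71, -0.705, -0.001]
wrist_force: [0.9, 0.4, -2.0]
opening: 0.009
t 23.5 tcp [ 0.4665 -0.3997  0.0943] F [ 0.9  0.4 -2. ] open 9.0
tool axes x [ 0.007 -1.    -0.003] y [-1.    -0.007  0.001] z [-0.001  0.003 -1.   ]
shift units [ 0.07 -0.22  0.37]
  turn units 0 [-4.000e-02  1.000e-02 -2.998e+01] j6 0.78
  turn units 180 [0.01 0.03 0.02] j6 0.78
n 3338
tool y -0.068 261 x med -0.0024 ext -0.0075 0.0069 z top 0.0039 med 0.0072
tool y -0.052 462 x med 0.0033 ext -0.0076 0.0070 z top 0.0036 med 0.0068
tool y -0.037 400 x med -0.0003 ext -0.0074 0.0067 z top 0.0037 med 0.0067
tool y -0.022 415 x med 0.0030 ext -0.0076 0.0070 z top 0.0034 med 0.0064
tool y -0.007 445 x med -0.0001 ext -0.0066 0.0063 z top 0.0031 med 0.0042
tool y 0.007 381 x med -0.0001 ext -0.0045 0.0038 z top 0.0030 med 0.0039
tool y 0.022 410 x med -0.0001 ext -0.0052 0.0045 z top 0.0030 med 0.0040
tool y 0.037 400 x med -0.0001 ext -0.0061 0.0053 z top 0.0034 med 0.0046
tool y 0.053 164 x med -0.0001 ext -0.0056 0.0050 z top 0.0043 med 0.0057
y ext -0.06769974229153854 0.0554636761558626
```

```bash
python3 -m jog '[[5,0.07,-0.2,0.4,0.01,0.03,0.02],[5,0,0,0.5,0,0,0],[5,0,0,0.3,0,0,0],[5,0,0,0,0,0,0]]' 120;python3 - <<'E'
from h import *
s=st();go(.472,-.4015,.055,90.3);snap('wrist','w14.png')
E
```

```text
t: 23.95
eef_pos: [0.4716, -0.3975, 0.061]
orientation: [-0.0, 0.71, -0.705, -0.001]
wrist_force: [0.2, -2.3, 0.4]
opening: 0.0093
t 23.95 tcp [ 0.4716 -0.3975  0.061 ] F [ 0.2 -2.3  0.4] open 9.3
tool axes x [ 0.007 -1.    -0.002] y [-1.    -0.007  0.   ] z [-0.     0.002 -1.   ]
shift units [ 0.16 -0.02  0.24]
  turn units 0 [-3.000e-02  1.000e-02 -2.998e+01] j6 0.79
  turn units 180 [0.   0.02 0.02] j6 0.79
```

View pics/w14.png

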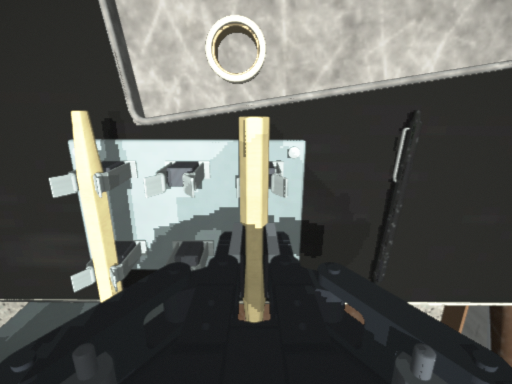

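```bash
python3 -m jog '[[5,0.16,0,-0.04,0,0.02,0.02],[5,0.02,0,0.08,0,0,0]]' 120;python3 - <<'E'
from h import *
s=st();go(.472,-.4015,.050,90.3)
E
```

```text
t: 24.2
eef_pos: [0.4716, -0.4015, 0.0603]
orientation: [0.0, 0.709, -0.705, -0.001]
wrist_force: [-0.1, -0.5, -1.8]
opening: 0.0088
t 24.2 tcp [ 0.4716 -0.4015  0.0603] F [-0.1 -0.5 -1.8] open 8.8
tool axes x [ 0.005 -1.    -0.001] y [-1.    -0.005  0.001] z [-0.001  0.001 -1.   ]
shift units [-0.   -0.02  0.41]
  turn units 0 [ 1.e-02 -1.e-02  3.e+01] j6 0.79
  turn units 180 [ 0.01  0.01 -0.  ] j6 0.79
```

```bash
python3 -m jog '[[5,0,-0.01,0.16,0,0,0],[5,0,0,0.08,0,0,0]]' 120;python3 - <<'E'
from h import *
s=st();go(.472,-.4015,.050,90.3)
E
```

```text
t: 24.4
eef_pos: [0.4721, -0.4021, 0.0552]
orientation: [0.0, 0.709, -0.705, -0.0]
wrist_force: [-1.3, 0.2, 6.3]
opening: 0.0096
t 24.4 tcp [ 0.4721 -0.4021  0.0552] F [-1.3  0.2  6.3] open 9.6
tool axes x [ 0.005 -1.     0.   ] y [-1.    -0.005  0.   ] z [-0. -0. -1.]
shift units [-0.03  0.    0.21]
  turn units 0 [-0.e+00 -1.e-02  3.e+01] j6 0.79
  turn units 180 [ 0. -0. -0.] j6 0.79
```

```bash
python3 -m jog '[[5,-0.03,0.01,0.18,0,0,0]]';python3 -m jog '[[5,-0.02,0.01,0.2,-0.02,-0.02,0]]'
python3 - <<'E'
from h import *
s=st();go(.472,-.4015,.0442,90.3)
E
```

```text
t: 24.5
eef_pos: [0.4728, -0.4027, 0.0529]
orientation: [0.0, 0.709, -0.705, 0.001]
wrist_force: [-1.2, 0.3, 10.1]
opening: 0.0092
t: 24.6
eef_pos: [0.4733, -0.4028, 0.0493]
orientation: [0.0, 0.709, -0.705, 0.001]
wrist_force: [-0.0, 0.4, -1.9]
opening: 0.0097
t 24.6 tcp [ 0.4733 -0.4028  0.0493] F [-0.   0.4 -1.9] open 9.7
tool axes x [ 0.005 -1.     0.001] y [-1.    -0.005 -0.001] z [ 0.001 -0.001 -1.   ]
shift units [-0.05  0.05  0.2 ]
  turn units 0 [-2.000e-02  1.000e-02  2.999e+01] j6 0.79
  turn units 180 [-0.01 -0.01 -0.01] j6 0.79
```

Past the lips; ease down the rest.

```bash
python3 -m jog '[[5,-0.02,0.02,0.08,0,0,0]]';python3 -m jog '[[5,0,0,0.06,0,0,0]]';python3 -m jog '[[5,0,0,0.05,0,0,0]]'
```

```text
t: 24.7
eef_pos: [0.4727, -0.4023, 0.0469]
orientation: [0.0, 0.709, -0.705, 0.001]
wrist_force: [-0.3, -0.3, -3.7]
opening: 0.0094
t: 24.8
eef_pos: [0.4724, -0.4021, 0.0452]
orientation: [0.0, 0.709, -0.705, 0.0]
wrist_force: [-2.2, 2.8, 10.0]
opening: 0.0091
t: 24.9
eef_pos: [0.4725, -0.4021, 0.0451]
orientation: [0.0, 0.709, -0.705, 0.0]
wrist_force: [-2.9, 2.9, 14.0]
opening: 0.0094
```

```bash
python3 -m jog '[[9,0,0,-0.03,0,0,0],[15,0,0,0,0,0,0],[25,0,0,0,0,0,0],[28,0,0,0,0,0,0],[28,0,0,-0.4,0,0,0],[28,0,0,-0.8,0,0,0],[28,0,0,-1,0,0,0],[28,0,0,-1,0,0,0],[28,0,0,-1,0,0,0],[28,0,0,0,0,0,0]]' 40;python3 - <<'E'
from h import *
s=st()
s,im=snap('wrist','w15.png');W=cloud(im,s)
zmeas(W,.38,.56,-.415,-.388,.036,.044,'st0')
zmeas(W,.38,.56,-.315,-.29,.036,.044,'st2')
go(.4252,.2109,.16,90)
E
```

```text
t: 25.9
eef_pos: [0.4726, -0.4013, 0.1563]
orientation: [-0.0, 0.709, -0.706, -0.001]
wrist_force: [0.5, 1.0, 0.5]
opening: 0.0278
t 25.9 tcp [ 0.4726 -0.4013  0.1563] F [0.5 1.  0.5] open 27.8
tool axes x [ 0.005 -1.    -0.001] y [-1.    -0.005  0.001] z [-0.001  0.001 -1.   ]
st0 1990 rect 0.4722 -0.4015 size 134.1 22.4 ang 0.4 mean [ 0.4806 -0.4014  0.0403] axis 0.4
st2 2031 rect 0.473 -0.3017 size 22.7 134.9 ang 89.8 mean [ 0.475  -0.3029  0.0403] axis 0.4
shift units [-24.46   1.75  -0.14]
  turn units 0 [ -0.05   0.04 -29.96] j6 0.79
  turn units 180 [0.03 0.03 0.04] j6 0.79
```

View pics/w15.png

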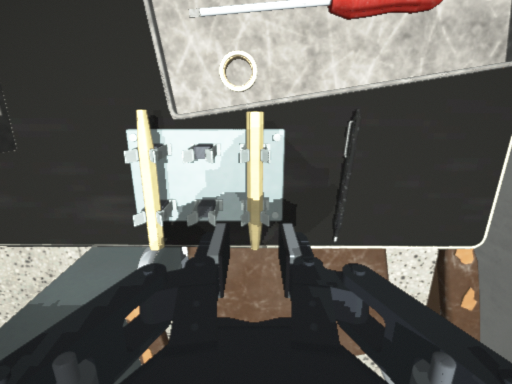

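```bash
python3 -m jog '[[55,-1,0,0,0,0,0],[55,-1,0,0,0,0,0],[55,-1,0,0,0,0,0],[55,-1,0,0,0,0,0],[55,-1,0,0,0,0,0],[55,-1,0,0,0,0,0],[55,-1,0,0,0,0,0],[55,-1,0,0,0,0,0],[55,-1,0,0,0,0,0],[55,-1,0,0,0,0,0],[55,-1,0,0,0,0,0],[55,-1,0,0,0,0,0]]';python3 - <<'E'
from h import *
s=st();go(.4252,.2109,.16,90)
E
```

```text
t: 27.15
eef_pos: [0.4599, -0.0868, 0.1427]
orientation: [-0.003, -0.706, 0.708, 0.014]
wrist_force: [0.8, 0.1, -0.1]
opening: 0.055
t 27.15 tcp [ 0.4599 -0.0868  0.1427] F [ 0.8  0.1 -0.1] open 55.0
tool axes x [-0.003 -1.    -0.015] y [-1.     0.002  0.024] z [-0.024  0.015 -1.   ]
shift units [-11.91   1.43  -0.48]
  turn units 0 [ 0.22 -0.36 29.97] j6 1.28
  turn units 180 [ 0.23  0.14 -0.02] j6 1.28
```

```bash
python3 -m jog '[[55,-1,0.12,-0.3,0.23,0.14,0],[55,-1,0.12,0,0,0,0],[55,-1,0.12,0,0,0,0],[55,-1,0.12,0,0,0,0],[55,-1,0.12,0,0,0,0],[55,-1,0.12,0,0,0,0],[55,-1,0.12,0,0,0,0],[55,-1,0.12,0,0,0,0],[55,-1,0.12,0,0,0,0],[55,-1,0.12,0,0,0,0],[55,-1,0.12,0,0,0,0],[55,0,0,0,0,0,0]]';python3 - <<'E'
from h import *
s=st();go(.4252,.2109,.1,90)
s,im=snap('wrist','w16.png');W=cloud(im,s)
zmeas(W,.39,.46,.17,.25,.017,.026,'bush_b')
E
```

```text
t: 28.35
eef_pos: [0.4119, 0.2009, 0.1378]
orientation: [0.01, 0.707, -0.707, -0.009]
wrist_force: [0.6, -0.6, 0.8]
opening: 0.0552
t 28.35 tcp [0.4119 0.2009 0.1378] F [ 0.6 -0.6  0.8] open 55.2
tool axes x [ 0.    -1.     0.001] y [-1.     0.     0.026] z [-0.026 -0.001 -1.   ]
shift units [-0.4  -0.57  1.5 ]
  turn units 0 [ 2.0e-02  3.9e-01 -3.0e+01] j6 1.92
  turn units 180 [ 0.25 -0.01  0.  ] j6 1.92
bush_b 471 rect 0.4258 0.2134 size 33.4 32.4 ang 0.3 mean [0.426  0.2134 0.0196] axis 176.4
```

View pics/w16.png

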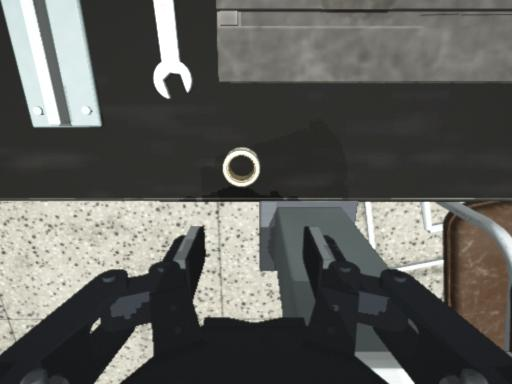

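```bash
python3 -m jog '[[55,-0.45,-0.55,0.8,0.25,0,0],[55,0,0,0.8,0,0,0],[55,0,0,0.5,0,0,0],[55,0,0,0,0,0,0]]';python3 - <<'E'
from h import *
s=st()
s,im=snap('wrist','w16.png');W=cloud(im,s)
zmeas(W,.39,.46,.17,.25,.017,.026,'bush_b')
go(.4258,.2134,.02,90)
E
```

```text
t: 28.8
eef_pos: [0.424, 0.2074, 0.0812]
orientation: [-0.003, -0.707, 0.707, -0.001]
wrist_force: [0.4, -0.7, -0.1]
opening: 0.0551
t 28.8 tcp [0.424  0.2074 0.0812] F [ 0.4 -0.7 -0.1] open 55.1
tool axes x [-0.    -1.     0.006] y [-1.     0.     0.003] z [-0.003 -0.006 -1.   ]
bush_b 731 rect 0.4258 0.2134 size 33.6 33.3 ang 0.6 mean [0.4258 0.2133 0.0195] axis 172.8
shift units [-0.25 -0.06  2.47]
  turn units 0 [-0.08 -0.03 30.  ] j6 1.94
  turn units 180 [ 0.02 -0.05 -0.  ] j6 1.94
```

```bash
python3 -m jog '[[55,-0.25,-0.05,0.8,0.02,-0.05,0],[55,0,0,0.9,0,0,0],[55,0,0,0.5,0,0,0],[55,0,0,0.1,0,0,0]]';python3 - <<'E'
from h import *
s=st()
go(.4258,.2134,.02,90)
E
```

```text
t: 29.25
eef_pos: [0.4289, 0.2124, 0.0257]
orientation: [0.002, -0.706, 0.708, -0.002]
wrist_force: [-1.0, -0.4, -0.5]
opening: 0.055
t 29.25 tcp [0.4289 0.2124 0.0257] F [-1.  -0.4 -0.5] open 55.0
tool axes x [-0.003 -1.    -0.001] y [-1.     0.003 -0.006] z [ 0.006  0.001 -1.   ]
shift units [-0.04  0.13  0.23]
  turn units 0 [2.000e-02 8.000e-02 2.997e+01] j6 1.94
  turn units 180 [-0.05  0.01 -0.03] j6 1.94
```

```bash
python3 -m jog '[[55,-0.04,0.13,0.2,0,0,0],[40,0,0,0,0,0,0],[25,0,0,0,0,0,0],[20,0,0,0,0,0,0],[20,0,0,0,0,0,0],[20,0,0,-0.7,0,0,0],[20,0,0,-1,0,0,0],[20,0,0,-1,0,0,0],[20,0,0,-1,0,0,0],[20,0,0,-1,0,0,0],[20,0,0,0,0,0,0]]' 60;python3 - <<'E'
from h import *
s=st()
s,im=snap('wrist','w17.png')
go(.583,-.459,.14,99)
E
```

```text
t: 30.35
eef_pos: [0.4255, 0.2134, 0.1448]
orientation: [0.004, -0.706, 0.708, -0.002]
wrist_force: [-0.1, 0.4, -0.5]
opening: 0.0315
t 30.35 tcp [0.4255 0.2134 0.1448] F [-0.1  0.4 -0.5] open 31.5
tool axes x [-0.003 -1.    -0.002] y [-1.     0.003 -0.008] z [ 0.008  0.002 -1.   ]
shift units [26.85 -6.44  0.13]
  turn units 0 [1.000e-02 8.000e-02 2.847e+01] j6 1.95
  turn units 180 [-0.05  0.   -1.53] j6 1.95
```

View pics/w17.png

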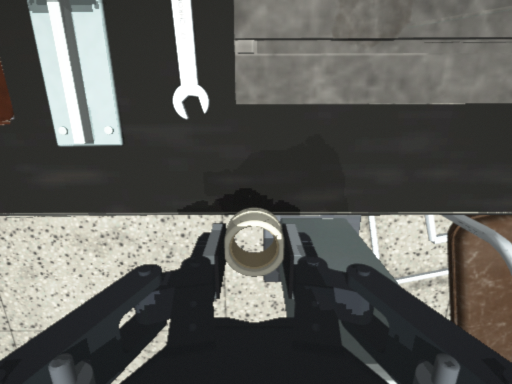

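```bash
python3 -m jog '[[20,1,-0.1,-0.1,0,0,0],[20,1,-0.1,-0.1,0,0,0],[20,1,-0.1,-0.1,0,0,0],[20,1,-0.1,-0.1,0,0,0],[20,1,-0.1,-0.1,0,0,0],[20,1,-0.1,-0.1,0,0,0],[20,1,-0.1,-0.1,0,0,0],[20,1,-0.1,-0.1,0,0,0],[20,1,-0.1,-0.1,0,0,0],[20,1,-0.1,-0.1,0,0,0],[20,1,-0.1,0,0,0,0],[20,1,-0.1,0,0,0,0]]' 60;python3 - <<'E'
from h import *
s=st()
go(.583,-.459,.14,99)
E
```

```text
t: 31.6
eef_pos: [0.4408, -0.0955, 0.1502]
orientation: [0.008, 0.708, -0.706, -0.01]
wrist_force: [0.5, 0.7, -0.0]
opening: 0.0317
t 31.6 tcp [ 0.4408 -0.0955  0.1502] F [ 0.5  0.7 -0. ] open 31.7
tool axes x [ 0.004 -1.    -0.003] y [-1.    -0.004  0.025] z [-0.025  0.003 -1.   ]
shift units [14.56 -5.64  0.23]
  turn units 0 [ 0.07 -0.35 28.53] j6 1.26
  turn units 180 [ 0.23  0.04 -1.46] j6 1.26
```

```bash
python3 -m jog '[[20,1,-0.4,-0.1,0.23,0.04,0],[20,1,-0.4,-0.1,0,0,0],[20,1,-0.4,-0.1,0,0,0],[20,1,-0.4,-0.1,0,0,0],[20,1,-0.4,0,0,0,0],[20,1,-0.4,0,0,0,0],[20,1,-0.4,0,0,0,0],[20,1,-0.4,0,0,0,0],[20,1,-0.4,0,0,0,0],[20,1,-0.4,0,0,0,0],[20,1,-0.4,0,0,0,0],[20,1,-0.4,0,0,0,0]]' 60;python3 - <<'E'
from h import *
s=st()
go(.583,-.459,.13,99)
E
```

```text
t: 32.8
eef_pos: [0.5493, -0.3996, 0.1279]
orientation: [0.005, 0.707, -0.706, -0.02]
wrist_force: [0.1, 0.6, -0.7]
opening: 0.031
t 32.8 tcp [ 0.5493 -0.3996  0.1279] F [ 0.1  0.6 -0.7] open 31.0
tool axes x [ 0.001 -1.    -0.021] y [-0.999 -0.002  0.036] z [-0.036  0.021 -0.999]
shift units [ 2.38 -1.34 -0.18]
  turn units 0 [ 0.35 -0.49 28.51] j6 0.88
  turn units 180 [ 0.33  0.23 -1.49] j6 0.88
```

```bash
python3 -m jog '[[20,0.8,-0.5,0,0.33,0.23,-0.7],[20,0.8,-0.5,0,0,0,-0.7],[20,0.5,-0.1,0,0,0,0],[20,0,0,0,0,0,0]]' 60;python3 - <<'E'
from h import *
s=st()
go(.583,-.459,.03,99)
s,im=snap('wrist','w18.png')
E
```

```text
t: 33.2
eef_pos: [0.5773, -0.4529, 0.1157]
orientation: [0.001, 0.758, -0.653, -0.005]
wrist_force: [0.0, 0.4, -1.2]
opening: 0.0315
t 33.2 tcp [ 0.5773 -0.4529  0.1157] F [ 0.   0.4 -1.2] open 31.5
tool axes x [ 0.148 -0.989 -0.007] y [-0.989 -0.148  0.009] z [-0.01   0.005 -1.   ]
shift units [ 0.3  -0.22  3.42]
  turn units 0 [ 0.1  -0.13 29.92] j6 0.7
  turn units 180 [ 0.08  0.07 -0.08] j6 0.7
```

View pics/w18.png

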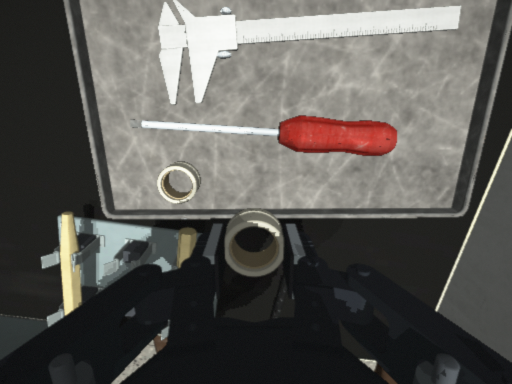

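```bash
python3 -m jog '[[20,0.3,-0.2,0.8,0.08,0.07,-0.08],[20,0,0,1,0,0,0],[20,0,0,0.9,0,0,0],[20,0,0,0,0,0,0]]' 60;python3 - <<'E'
from h import *
s=st()
go(.583,-.459,.026,99)
E
```

```text
t: 33.65
eef_pos: [0.5805, -0.4535, 0.0446]
orientation: [-0.001, 0.76, -0.65, -0.004]
wrist_force: [-0.7, 0.8, -0.8]
opening: 0.0312
t 33.65 tcp [ 0.5805 -0.4535  0.0446] F [-0.7  0.8 -0.8] open 31.2
tool axes x [ 0.155 -0.988 -0.006] y [-0.988 -0.155  0.004] z [-0.005  0.006 -1.   ]
shift units [ 0.24 -0.07  0.74]
  turn units 0 [ 0.1  -0.06 29.98] j6 0.69
  turn units 180 [ 0.04  0.06 -0.02] j6 0.69
```

```bash
python3 -m jog '[[20,0.2,-0.07,0.5,0.04,0.06,0],[20,0,0,0.1,0,0,0],[20,0,0,0.1,0,0,0]]' 60;python3 - <<'E'
from h import *
s=st()
go(.583,-.459,.025,99)
E
```

```text
t: 33.95
eef_pos: [0.5836, -0.4573, 0.0279]
orientation: [-0.0, 0.76, -0.65, 0.001]
wrist_force: [0.5, 0.1, -0.2]
opening: 0.0312
t 33.95 tcp [ 0.5836 -0.4573  0.0279] F [ 0.5  0.1 -0.2] open 31.2
tool axes x [ 0.155 -0.988  0.001] y [-0.988 -0.155 -0.001] z [ 0.001 -0.001 -1.   ]
shift units [0.06 0.03 0.12]
  turn units 0 [-1.000e-02  2.000e-02  2.998e+01] j6 0.69
  turn units 180 [-0.01 -0.01 -0.02] j6 0.69
```

```bash
python3 -m jog '[[20,0,0,0.1,0,0,0],[36,0,0,0,0,0,0],[46,0,0,0,0,0,0],[46,0,0,-0.6,0,0,0],[46,0,0,-1,0,0,0],[46,0,0,-1,0,0,0],[46,0,0,-1,0,0,0],[46,0,0,-1,0,0,0],[46,0,0,0,0,0,0]]' 40;python3 - <<'E'
from h import *
s=st();s,im=snap('wrist','w19.png');W=cloud(im,s)
T=np.array([.665,-.466]);a=np.radians(9);Rr=np.array([[np.cos(a),-np.sin(a)],[np.sin(a),np.cos(a)]])
P=W.reshape(-1,3);L=(P[:,:2]-T)@Rr
for c in(.02,.09):
    k=(abs(L[:,1]-c)<.03)&(L[:,0]>-.103)&(L[:,0]<-.058)&(P[:,2]>.016)&(P[:,2]<.028);print(c,k.sum(),L[k].mean(0),P[k,2].mean(),L[k].min(0),L[k].max(0))
go(.56,.27,.16,92)
E
```

```text
t: 34.85
eef_pos: [0.5862, -0.4598, 0.1553]
orientation: [-0.0, 0.76, -0.65, 0.006]
wrist_force: [0.5, -0.1, 0.9]
opening: 0.0461
t 34.85 tcp [ 0.5862 -0.4598  0.1553] F [ 0.5 -0.1  0.9] open 46.1
tool axes x [ 0.154 -0.988  0.01 ] y [-0.988 -0.154 -0.008] z [ 0.01  -0.008 -1.   ]
0.02 481 [-0.07961483  0.0218114 ] 0.02116982211396161 [-0.09669615  0.00524371] [-0.06301861  0.03838206]
0.09 508 [-0.07663092  0.09322954] 0.021195333420895714 [-0.0930731   0.07636372] [-0.05990699  0.109654  ]
shift units [-28.97  -3.49  -0.46]
  turn units 0 [  0.1   -0.1  -28.86] j6 0.69
  turn units 180 [-0.07 -0.07  1.14] j6 0.69
```

View pics/w19.png

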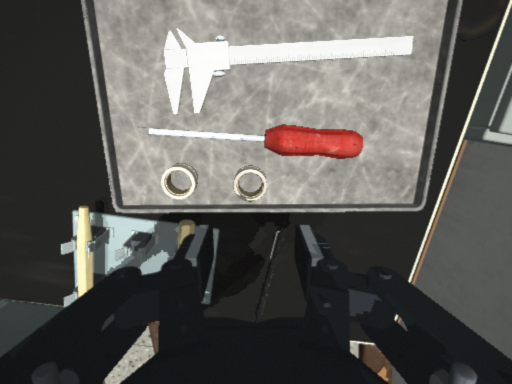

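```bash
python3 -m jog '[[46,-1,0.2,-0.2,0,0,0.2],[46,-1,0.2,-0.2,0,0,0.2],[46,-1,0.2,-0.2,0,0,0.2],[46,-1,0.2,-0.2,0,0,0.2],[46,-1,0.2,0,0,0,0.2],[46,-1,0.2,0,0,0,0.2],[46,-1,0.2,0,0,0,0],[46,-1,0.2,0,0,0,0],[46,-1,0.2,0,0,0,0],[46,-1,0.2,0,0,0,0],[46,-1,0.2,0,0,0,0],[46,-1,0.2,0,0,0,0]]' 40;python3 - <<'E'
from h import *
s=st();go(.56,.27,.16,92)
E
```

```text
t: 36.1
eef_pos: [0.4948, -0.1509, 0.1592]
orientation: [0.002, 0.713, -0.701, -0.005]
wrist_force: [0.2, 0.0, -0.4]
opening: 0.0461
t 36.1 tcp [ 0.4948 -0.1509  0.1592] F [ 0.2  0.  -0.4] open 46.1
tool axes x [ 0.017 -1.    -0.004] y [-1.    -0.017  0.01 ] z [-0.01   0.004 -1.   ]
shift units [-1.679e+01 -2.900e+00  1.000e-02]
  turn units 0 [ 0.06 -0.15 29.83] j6 1.17
  turn units 180 [ 0.1   0.04 -0.17] j6 1.17
```

```bash
python3 -m jog '[[46,-1,0,-0.1,0.1,0,0],[46,-1,0,-0.1,0,0,0],[46,-1,0,-0.1,0,0,0],[46,-1,0,0,0,0,0],[46,-1,0,0,0,0,0],[46,-1,0,0,0,0,0],[46,-1,0,0,0,0,0],[46,-1,0,0,0,0,0],[46,-1,0,0,0,0,0],[46,-1,-0.3,0,0,0,0],[46,-1,-0.3,0,0,0,0],[46,-1,-0.3,0,0,0,0]]' 40; python3 -m jog '[[46,-1,-0.5,0,0,0,0],[46,-1,-0.5,0,0,0,0],[46,-1,-0.5,0,0,0,0],[46,-1,-0.5,0,0,0,0],[46,0,0,0,0,0,0]]';python3 - <<'E'
from h import *
s=st();go(.56,.27,.16,92)
s,im=snap('wrist','w20.png')
E
```

```text
t: 37.3
eef_pos: [0.497, 0.1624, 0.1553]
orientation: [0.007, 0.713, -0.701, -0.011]
wrist_force: [0.1, -1.0, -0.0]
opening: 0.0461
t: 37.8
eef_pos: [0.5426, 0.269, 0.1483]
orientation: [0.011, 0.714, -0.7, -0.014]
wrist_force: [-0.1, -0.3, -0.3]
opening: 0.0459
t 37.8 tcp [0.5426 0.269  0.1483] F [-0.1 -0.3 -0.3] open 45.9
tool axes x [ 0.019 -1.    -0.004] y [-0.999 -0.019  0.035] z [-0.035  0.003 -0.999]
shift units [-0.03 -0.68 -0.49]
  turn units 0 [ 0.06 -0.52 29.84] j6 1.92
  turn units 180 [ 0.33  0.04 -0.15] j6 1.92
```

View pics/w20.png

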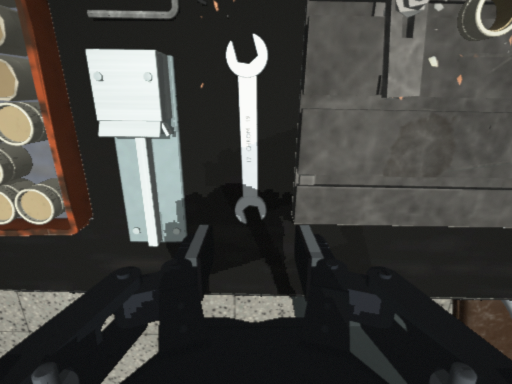

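```bash
python3 -m jog '[[40,0,-0.2,-0.5,0.33,0.04,0],[40,0,0,0,0,0,0]]'
cat > mh.py <<'E'
from h import *
s=st();s,im=snap('wrist','w21.png');W=cloud(im,s)
P=W.reshape(-1,3)
def sub(x0,x1,y0,y1,z0,z1):
    return P[(P[:,0]>x0)&(P[:,0]<x1)&(P[:,1]>y0)&(P[:,1]<y1)&(P[:,2]>z0)&(P[:,2]<z1)]
print('hist z',np.histogram(sub(.40,.70,.33,.42,0,.06)[:,2]*1000,bins=range(0,60,4)))
r=sub(.42,.58,.35,.40,.016,.024);k=np.polyfit(r[:,0],r[:,1],1);print('rail',len(r),'deg',np.degrees(np.arctan(k[0])),'y at .5',np.polyval(k,.5),'x',r[:,0].min(),r[:,0].max(),'z',np.median(r[:,2]))
b=sub(.55,.70,.32,.42,.034,.041);print('block top',len(b),b.min(0),b.max(0),b.mean(0))
p=sub(.40,.70,.32,.42,.0025,.0075);print('plate',p.min(0),p.max(0));
zmeas(W,.40,.70,.32,.42,.0025,.05,'holder all')
m=bright(im,120)
n,l,stt,cc=cv2.connectedComponentsWithStats(m.astype(np.uint8))
for i in range(1,n):
    if stt[i,4]>800: print(i,stt[i],cc[i])
meas(im,m,(205,15,290,240),.0065,s,'spanner',500)
q=sub(.48,.68,.25,.30,.003,.012)
sh=q[(q[:,0]>.535)&(q[:,0]<.625)];k=np.polyfit(sh[:,0],sh[:,1],1);print('shank deg',np.degrees(np.arctan(k[0])),'y at .58',np.polyval(k,.58),'z',np.median(sh[:,2]),'x ext',q[:,0].min(),q[:,0].max())
E
python3 mh.py
```

```text
t: 38.05
eef_pos: [0.5453, 0.2658, 0.1588]
orientation: [0.003, 0.714, -0.701, 0.0]
wrist_force: [0.8, -0.3, 0.5]
opening: 0.04
t 38.05 tcp [0.5453 0.2658 0.1588] F [ 0.8 -0.3  0.5] open 40.0
tool axes x [ 0.018 -1.     0.005] y [-1.    -0.018  0.004] z [-0.004 -0.005 -1.   ]
hist z (array([5138, 5398,  223,  235,  562,  749,  108,  132,  331, 4551,  380,
          0,    0,    0]), array([ 0,  4,  8, 12, 16, 20, 24, 28, 32, 36, 40, 44, 48, 52, 56]))
rail 1142 deg 0.49788499676172765 y at .5 0.37506397313684925 x 0.4661268635044557 0.5799769792058492 z 0.02016168875198665
block top 4996 [0.58352719 0.34881223 0.03400352] [0.65168495 0.40471961 0.04099724] [0.62030469 0.37619466 0.0374198 ]
plate [0.4623264  0.32535643 0.00250342] [0.69991705 0.41591077 0.0074999 ]
holder all 13045 rect 0.5809 0.3673 size 236.4 90.8 ang 1.8 mean [0.5787 0.3726 0.0204] axis 178.7
3 [ 374    0   33  108 2001] [388.29035482  63.63418291]
5 [452   0  47  49 836] [476.07296651  24.16985646]
17 [ 223   46   39  150 2548] [243.89010989 115.89795918]
19 [   0   59   72  152 4108] [ 30.74415774 126.93135346]
20 [   91    60    93   189 10811] [140.00758487 143.66145592]
32 [   0  189   57   38 1586] [ 27.32030265 209.30706179]
39 [   0  294   85   64 2653] [ 28.386732   315.64266868]
40 [ 206  297   85   25 1589] [247.00440529 308.39144116]
44 [ 105  320   58   64 1042] [139.12284069 354.66794626]
spanner px [243.9 115.9] n 2548 rect [0.5967 0.2792] mean [0.6048 0.2763] size 36.0 145.6 rectang 89.2 axis 1.5
shank deg 2.034687405870241 y at .58 0.27610937494992494 z 0.005860953399737995 x ext 0.48744997160697945 0.6695338549237424
```

View pics/w21.png

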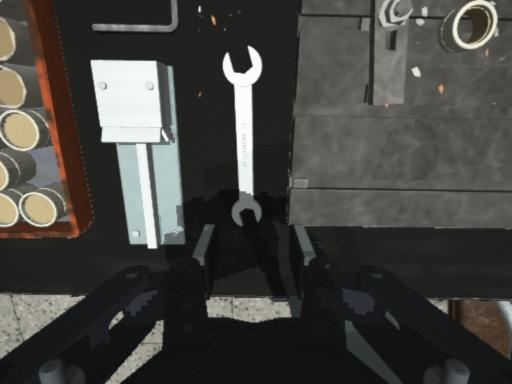

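```bash
cat >> mh.py <<'E'
print('-----')
for x0 in np.arange(.47,.58,.015):
    r=sub(x0,x0+.015,.35,.40,.019,.023)
    if len(r)>5:print('rail %.4f'%(x0+.0075),len(r),r[:,1].min().round(4),r[:,1].max().round(4))
for x0 in np.arange(.585,.65,.015):
    r=sub(x0,x0+.015,.33,.42,.0345,.042);print('block %.4f'%(x0+.0075),len(r),r[:,1].min().round(4),r[:,1].max().round(4))
for x0 in np.arange(.465,.65,.03):
    r=sub(x0,x0+.03,.30,.415,.003,.0075);print('plate %.4f'%(x0+.015),len(r),np.percentile(r[:,1],[1,99]).round(4))
E
python3 mh.py | sed -n '/-----/,$p'
```

```text
-----
rail 0.4775 120 0.3704 0.3808
rail 0.4925 124 0.3705 0.3808
rail 0.5075 127 0.3707 0.3807
rail 0.5225 122 0.3713 0.3812
rail 0.5375 142 0.3708 0.3811
rail 0.5525 141 0.3711 0.3812
rail 0.5675 157 0.3711 0.3816
rail 0.5825 60 0.3715 0.3814
block 0.5925 1015 0.3492 0.404
block 0.6075 1123 0.3491 0.4043
block 0.6225 1194 0.349 0.4046
block 0.6375 1255 0.349 0.4044
block 0.6525 566 0.3493 0.4044
plate 0.4800 991 [0.3441 0.4066]
plate 0.5100 1137 [0.3444 0.4069]
plate 0.5400 1248 [0.3446 0.407 ]
plate 0.5700 1159 [0.3447 0.4072]
plate 0.6000 225 [0.3446 0.3602]
plate 0.6300 195 [0.345  0.3499]
plate 0.6600 52 [0.3452 0.3505]
```

```bash
python3 - <<'E'
from h import *
go(.5585,.2753,.04,92)
E
python3 -m jog '[[34,-0.4,-0.5,0.9,0,0.05,-0.1],[34,0,0,1,0,0,0],[34,0,0,1,0,0,0],[34,0,0,0.9,0,0,0],[34,0,0,0.3,0,0,0],[34,0,0,0,0,0,0]]';python3 - <<'E'
from h import *
st();go(.5585,.2753,.04,92);snap('wrist','w22.png')
E
```

```text
shift units [-0.42 -0.62  4.69]
  turn units 0 [-0.08 -0.12 29.84] j6 1.94
  turn units 180 [ 0.08 -0.05 -0.16] j6 1.94
t: 38.75
eef_pos: [0.5569, 0.2708, 0.0548]
orientation: [0.005, 0.715, -0.699, 0.002]
wrist_force: [1.1, -0.9, 0.2]
opening: 0.0344
t 38.75 tcp [0.5569 0.2708 0.0548] F [ 1.1 -0.9  0.2] open 34.4
tool axes x [ 0.024 -1.     0.01 ] y [-1.    -0.024  0.004] z [-0.004 -0.01  -1.   ]
shift units [-0.18 -0.07  0.59]
  turn units 0 [-0.15 -0.06 29.89] j6 1.94
  turn units 180 [ 0.04 -0.1  -0.11] j6 1.94
```

View pics/w22.png

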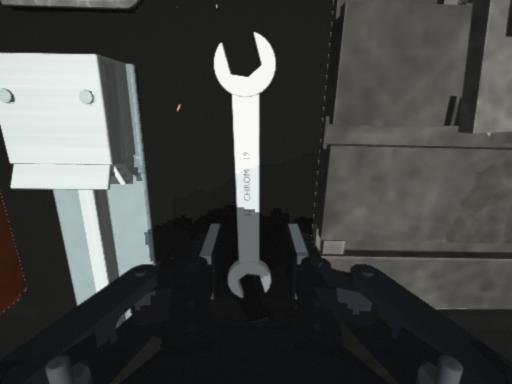

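```bash
python3 -m jog '[[34,-0.18,-0.07,0.3,0.04,-0.1,-0.1],[34,0,0,0.2,0,0,0],[34,0,0,0,0,0,0]]'
python3 - <<'E'
from h import *
s=st();s,im=snap('wrist','w22.png');W=cloud(im,s);P=W.reshape(-1,3)
q=P[(P[:,0]>.48)&(P[:,0]<.68)&(P[:,1]>.25)&(P[:,1]<.30)&(P[:,2]>.003)&(P[:,2]<.012)]
sh=q[(q[:,0]>.56)&(q[:,0]<.625)];k=np.polyfit(sh[:,0],sh[:,1],1);print('shank deg',np.degrees(np.arctan(k[0])),'y at .5585',np.polyval(k,.5585),'z',np.median(sh[:,2]),'x ext',q[:,0].min(),q[:,0].max())
go(.5585,np.polyval(k,.5585),.015,90+np.degrees(np.arctan(k[0])))
E
```

```text
t: 39.1
eef_pos: [0.5613, 0.2764, 0.0454]
orientation: [-0.004, 0.719, -0.695, 0.001]
wrist_force: [-0.2, 0.1, -0.2]
opening: 0.0339
t 39.1 tcp [0.5613 0.2764 0.0454] F [-0.2  0.1 -0.2] open 33.9
tool axes x [ 0.035 -0.999 -0.004] y [-0.999 -0.035 -0.007] z [ 0.006  0.004 -1.   ]
shank deg 2.1272827664143077 y at .5585 0.2751726044424539 z 0.005889144892709655 x ext 0.4873345120918954 0.6699425113482301
shift units [0.06 0.13 1.23]
  turn units 0 [ 0.06  0.11 29.98] j6 1.92
  turn units 180 [-0.07  0.04 -0.02] j6 1.92
```

```bash
python3 -m jog '[[34,0.06,0.1,0.7,-0.07,0.04,0],[34,0,0,0.35,0,0,0],[34,0,0,0.1,0,0,0],[34,0,0,0,0,0,0]]'
python3 - <<'E'
from h import *
s=st()
go(.5585,.2752,.015,92)
E
```

```text
t: 39.55
eef_pos: [0.5594, 0.2752, 0.0151]
orientation: [0.0, 0.719, -0.695, 0.0]
wrist_force: [0.8, -1.0, -0.9]
opening: 0.034
t 39.55 tcp [0.5594 0.2752 0.0151] F [ 0.8 -1.  -0.9] open 34.0
tool axes x [ 0.035 -0.999  0.   ] y [-0.999 -0.035 -0.   ] z [ 0. -0. -1.]
shift units [0.   0.04 0.  ]
  turn units 0 [ 1.e-02 -0.e+00 -3.e+01] j6 1.92
  turn units 180 [-0. -0.  0.] j6 1.92
```

```bash
python3 -m jog '[[25,0,0,0,0,0,0],[15,0,0,0,0,0,0],[8,0,0,0,0,0,0],[8,0,0,0,0,0,0],[8,0,0,0,0,0,0]]' 80; python3 -m jog '[[8,0,0,-0.4,0,0,0],[8,0,0,-1,0,0,0],[8,0,0,-1,0,0,0],[8,0,0,0,0,0,0]]'
cat > sp.py <<'E'
from h import *
s=st();s,im=snap('wrist','sp.png');W=cloud(im,s);T=toolT(s);L=(W-T[:3,3])@T[:3,:3]
m=bright(im,70)&(abs(L[...,0])<.03)&(L[...,2]>.002)&(L[...,2]<.025)&(L[...,1]<.09)&(L[...,1]>-.14)
Q=L[m];print(len(Q),'tool y ext',Q[:,1].min(),Q[:,1].max())
for y0 in np.arange(-.125,.09,.015):
    q=Q[(Q[:,1]>y0)&(Q[:,1]<y0+.015)]
    if len(q)>15:print('y %.4f'%(y0+.0075),len(q),'x',np.percentile(q[:,0],[3,50,97]).round(4),'z',np.percentile(q[:,2],[5,50]).round(4))
E
python3 sp.py
```

```text
t: 40.05
eef_pos: [0.5594, 0.2753, 0.0152]
orientation: [0.0, 0.719, -0.695, 0.0]
wrist_force: [0.4, -0.5, -0.7]
opening: 0.0133
t: 40.45
eef_pos: [0.5586, 0.275, 0.0772]
orientation: [0.001, 0.719, -0.695, -0.0]
wrist_force: [0.7, 0.8, -0.2]
opening: 0.0134
t 40.45 tcp [0.5586 0.275  0.0772] F [ 0.7  0.8 -0.2] open 13.4
tool axes x [ 0.035 -0.999  0.001] y [-0.999 -0.035  0.002] z [-0.002 -0.001 -1.   ]
9823 tool y ext -0.11090539094078226 0.05300327604300798
y -0.1025 952 x [-0.017   0.0089  0.0164] z [0.0072 0.0084]
y -0.0875 1892 x [-0.0169  0.0009  0.0164] z [0.0072 0.0083]
y -0.0725 1155 x [-0.0085 -0.0005  0.0078] z [0.0076 0.009 ]
y -0.0575 1017 x [-0.008  -0.0006  0.0074] z [0.0081 0.0092]
y -0.0425 898 x [-0.0079 -0.0001  0.0076] z [0.0081 0.0091]
y -0.0275 807 x [-0.0079 -0.0006  0.0072] z [0.0082 0.0092]
y -0.0125 757 x [-0.0076  0.0005  0.011 ] z [0.0067 0.009 ]
y 0.0025 574 x [-0.0068 -0.0004  0.0061] z [0.0081 0.009 ]
y 0.0175 555 x [-0.007  -0.0001  0.0063] z [0.008  0.0089]
y 0.0325 545 x [-0.0072 -0.0001  0.007 ] z [0.008  0.0089]
y 0.0475 664 x [-0.0116 -0.0007  0.0109] z [0.0071 0.008 ]
```

View pics/sp.png

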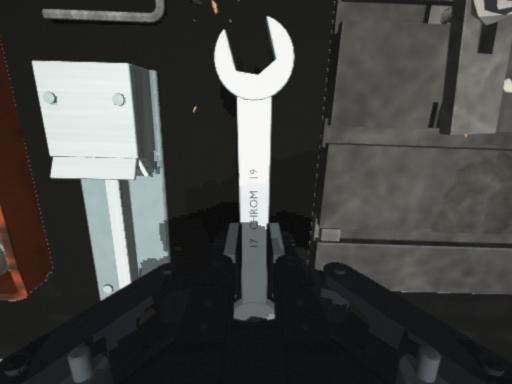

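```bash
python3 -m jog '[[8,-0.8,0.8,-0.1,0,0,0.25],[8,-0.8,0.8,0,0,0,0],[8,-0.8,0.8,0,0,0,0],[8,-0.8,0.8,0,0,0,0],[8,-0.8,0.8,0,0,0,0],[8,0,0,0,0,0,0]]' 80
python3 - <<'E'
from h import *
s=st()
go(.455,.3755,.08,90.4)
E
```

```text
t: 41.1
eef_pos: [0.45, 0.3727, 0.0719]
orientation: [0.006, 0.708, -0.706, -0.002]
wrist_force: [0.1, 0.2, -0.7]
opening: 0.0136
t 41.1 tcp [0.45   0.3727 0.0719] F [ 0.1  0.2 -0.7] open 13.6
tool axes x [ 0.003 -1.     0.007] y [-1.    -0.003  0.012] z [-0.012 -0.007 -1.   ]
shift units [-0.11 -0.2  -0.33]
  turn units 0 [-0.1  -0.17 29.96] j6 2.18
  turn units 180 [ 0.11 -0.06 -0.04] j6 2.18
```

```bash
python3 -m jog '[[8,-0.12,-0.1,0.3,0.11,-0.06,-0.04],[8,-0.02,0,0.5,0,0,0],[8,0,0,0.35,0,0,0],[8,0,0,0,0,0,0]]' 80
python3 - <<'E'
from h import *
s=st()
go(.455,.3755,.0375,90.4)
E
python3 sp.py
```

```text
t: 41.5
eef_pos: [0.4519, 0.374, 0.0376]
orientation: [0.002, 0.71, -0.704, 0.0]
wrist_force: [-0.0, 0.4, -1.1]
opening: 0.0133
t 41.5 tcp [0.4519 0.374  0.0376] F [-0.   0.4 -1.1] open 13.3
tool axes x [ 0.008 -1.     0.003] y [-1.    -0.008  0.002] z [-0.002 -0.003 -1.   ]
shift units [-0.06 -0.12  0.  ]
  turn units 0 [  0.05   0.03 -29.99] j6 2.18
  turn units 180 [ 0.02 -0.03  0.01] j6 2.18
t 41.5 tcp [0.4519 0.374  0.0376] F [-0.   0.4 -1.1] open 13.3
tool axes x [ 0.008 -1.     0.003] y [-1.    -0.008  0.002] z [-0.002 -0.003 -1.   ]
11400 tool y ext -0.11965903788570355 0.053175227576811854
y -0.1175 493 x [-0.0061 -0.0014  0.0032] z [0.016  0.0173]
y -0.1025 1687 x [-0.0164  0.0014  0.0159] z [0.0075 0.0094]
y -0.0875 2187 x [-0.0167 -0.0001  0.0162] z [0.0073 0.0085]
y -0.0725 1152 x [-0.0084 -0.0001  0.0079] z [0.0077 0.0091]
y -0.0575 1010 x [-0.0081 -0.0003  0.0075] z [0.0081 0.0093]
y -0.0425 902 x [-0.0079 -0.0003  0.0076] z [0.0081 0.0092]
y -0.0275 807 x [-0.0079 -0.0001  0.0073] z [0.0081 0.0091]
y -0.0125 810 x [-0.0107 -0.0001  0.0109] z [0.0048 0.0089]
y 0.0025 578 x [-0.0068 -0.0001  0.0061] z [0.008  0.0089]
y 0.0175 566 x [-0.007  -0.0006  0.0063] z [0.008  0.0089]
y 0.0325 535 x [-0.0072 -0.0001  0.007 ] z [0.0079 0.0089]
y 0.0475 673 x [-0.0116 -0.0007  0.0108] z [0.007  0.0079]
```

View pics/sp.png

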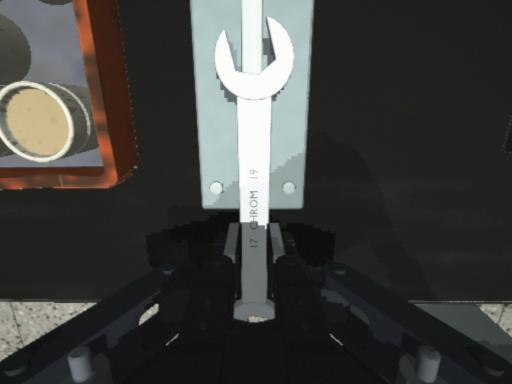

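```bash
python3 -m jog '[[8,-0.06,-0.4,0,0.02,-0.03,0.01],[8,0,-0.4,0,0,0,0]]' 80
python3 - <<'E'
from h import *
s=st()
go(.49,.3757,.0375,90.4)
E
```

```text
t: 41.75
eef_pos: [0.4728, 0.3749, 0.0374]
orientation: [0.0, 0.709, -0.705, -0.0]
wrist_force: [0.6, 1.0, -0.7]
opening: 0.0135
t 41.75 tcp [0.4728 0.3749 0.0374] F [ 0.6  1.  -0.7] open 13.5
tool axes x [ 0.006 -1.     0.001] y [-1.    -0.006  0.001] z [-0.001 -0.001 -1.   ]
shift units [-0.03 -0.69 -0.  ]
  turn units 0 [-1.000e-02 -1.000e-02  2.999e+01] j6 2.16
  turn units 180 [ 0.01 -0.01 -0.01] j6 2.16
```

```bash
python3 -m jog '[[8,-0.03,-0.4,0,0,0,0],[8,0,-0.4,0,0,0,0]]' 80
python3 - <<'E'
from h import *
s=st()
go(.53,.3758,.0375,90.4);snap('wrist','w23.png')
E
```

```text
t: 41.95
eef_pos: [0.4963, 0.3761, 0.0385]
orientation: [-0.001, 0.709, -0.705, 0.0]
wrist_force: [0.3, -0.3, -1.2]
opening: 0.0139
t 41.95 tcp [0.4963 0.3761 0.0385] F [ 0.3 -0.3 -1.2] open 13.9
tool axes x [ 0.005 -1.    -0.001] y [-1.    -0.005 -0.002] z [ 0.002  0.001 -1.   ]
shift units [ 0.02 -1.35  0.04]
  turn units 0 [1.000e-02 3.000e-02 2.998e+01] j6 2.14
  turn units 180 [-0.02  0.01 -0.02] j6 2.14
```

View pics/w23.png

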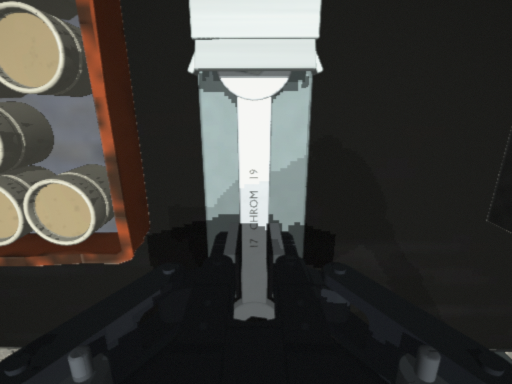

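```bash
python3 -m jog '[[8,0.02,-0.4,0.04,-0.02,0.01,-0.02],[8,0,-0.35,0,0,0,0]]' 80
python3 - <<'E'
from h import *
s=st()
go(.5375,.3759,.037,90.4)
E
```

```text
t: 42.2
eef_pos: [0.5191, 0.376, 0.0384]
orientation: [-0.002, 0.71, -0.705, 0.001]
wrist_force: [0.8, 0.1, -1.7]
opening: 0.0133
t 42.2 tcp [0.5191 0.376  0.0384] F [ 0.8  0.1 -1.7] open 13.3
tool axes x [ 0.007 -1.    -0.001] y [-1.    -0.007 -0.003] z [ 0.003  0.001 -1.   ]
shift units [ 0.01 -0.74  0.06]
  turn units 0 [2.e-02 5.e-02 3.e+01] j6 2.12
  turn units 180 [-0.03  0.01 -0.  ] j6 2.12
```

```bash
python3 -m jog '[[8,0.01,-0.25,0.05,-0.03,0.01,0],[8,0,-0.15,0,0,0,0]]' 80;python3 -m jog '[[8,0,-0.1,0.02,0,0,0]]' ;python3 -m jog '[[8,0,-0.1,0,0,0,0]]'
python3 - <<'E'
from h import *
s=st()
go(.5375,.3759,.0365,90.4)
E
python3 sp.py | grep ext
```

```text
t: 42.4
eef_pos: [0.5312, 0.3759, 0.0373]
orientation: [-0.0, 0.709, -0.705, -0.0]
wrist_force: [0.2, 0.1, -1.6]
opening: 0.0136
t: 42.5
eef_pos: [0.5342, 0.3759, 0.0368]
orientation: [-0.0, 0.709, -0.705, -0.0]
wrist_force: [-0.6, 0.4, -0.7]
opening: 0.0135
t: 42.6
eef_pos: [0.5365, 0.3758, 0.0365]
orientation: [-0.0, 0.709, -0.705, -0.0]
wrist_force: [0.4, -0.2, -1.0]
opening: 0.0136
t 42.6 tcp [0.5365 0.3758 0.0365] F [ 0.4 -0.2 -1. ] open 13.6
tool axes x [ 0.006 -1.    -0.   ] y [-1.    -0.006  0.   ] z [-0.  0. -1.]
shift units [-0.01 -0.04  0.  ]
  turn units 0 [ 1.000e-02 -0.000e+00  2.999e+01] j6 2.11
  turn units 180 [ 0.    0.   -0.01] j6 2.11
4645 tool y ext -0.10978983191284877 0.06212318018636129
```

```bash
python3 -m jog '[[8,0,-0.08,0.03,0,0,0]]' ;python3 -m jog '[[8,0,-0.08,0,0,0,0]]';python3 -m jog '[[8,0,-0.08,0,0,0,0]]'
```

```text
t: 42.75
eef_pos: [0.5373, 0.3757, 0.0355]
orientation: [0.001, 0.709, -0.705, -0.001]
wrist_force: [-4.8, 0.2, 0.3]
opening: 0.0137
t: 42.85
eef_pos: [0.5374, 0.3756, 0.0351]
orientation: [0.003, 0.709, -0.705, -0.002]
wrist_force: [-4.7, -0.4, 2.3]
opening: 0.0136
t: 42.95
eef_pos: [0.5375, 0.3756, 0.0351]
orientation: [0.005, 0.709, -0.705, -0.003]
wrist_force: [-5.8, 0.8, 3.7]
opening: 0.0137
```

```bash
python3 -m jog '[[8,0,0,0,0.03,0,0],[16,0,0,0,0,0,0],[24,0,0,0,0,0,0],[30,0,0,0,0,0,0],[30,0,0,-0.4,0.05,0,0],[30,0,0,-0.8,0,0,0],[30,0,0,-1,0,0,0],[30,0,0,-1,0,0,0],[30,0,0,0,0,0,0]]' 40;python3 mh.py|grep -v plate;python3 - <<'E'
from h import *
s,im=snap('wrist','w24.png');W=cloud(im,s);P=W.reshape(-1,3)
q=P[(P[:,0]>.44)&(P[:,0]<.59)&(P[:,1]>.35)&(P[:,1]<.40)&(P[:,2]>.0235)&(P[:,2]<.034)]
print('x ext',q[:,0].min(),q[:,0].max(),'z',np.percentile(q[:,2],[5,50,95]));sh=q[(q[:,0]>.51)&(q[:,0]<.58)]
k=np.polyfit(sh[:,0],sh[:,1],1);print('deg',np.degrees(np.arctan(k[0])),'y at .557',np.polyval(k,.557))
E
```

```text
t: 43.85
eef_pos: [0.5415, 0.3766, 0.1213]
orientation: [-0.003, 0.709, -0.705, 0.003]
wrist_force: [0.7, 0.3, -0.0]
opening: 0.0303
t 43.85 tcp [0.5415 0.3766 0.1213] F [ 0.7  0.3 -0. ] open 30.3
tool axes x [ 0.007 -1.    -0.   ] y [-1.    -0.007 -0.008] z [ 0.008  0.    -1.   ]
hist z (array([6268, 5282,   29,    0,   48,  149, 2228,   56,  395, 6141,  491,
          0,    0,    0]), array([ 0,  4,  8, 12, 16, 20, 24, 28, 32, 36, 40, 44, 48, 52, 56]))
rail 197 deg 1.1168334631949968 y at .5 0.37670773819097203 x 0.46658834927374565 0.5670177455620571 z 0.020475495617478412
block top 6741 [0.58363817 0.34874425 0.03404183] [0.6517381  0.40459728 0.04099672] [0.62009103 0.3768087  0.03735906]
holder all 15199 rect 0.5782 0.3757 size 231.3 77.3 ang 0.3 mean [0.5787 0.3766 0.0235] axis 179.8
1 [   0    1   26   55 1103] [10.406165   30.14505893]
2 [  29    0   53   56 2075] [55.98795181 28.25927711]
3 [    0     0   179   257 23400] [ 91.02662393 136.75461538]
7 [  216    51    79   159 10912] [255.11143695 124.46251833]
12 [   0  169   28   79 1254] [  9.67145136 217.53907496]
27 [   0  317   60   43 1262] [ 20.03169572 331.50158479]
32 [ 453  321   54   37 1001] [487.25274725 332.76123876]
spanner px [254.2 125.3] n 10644 rect [0.5881 0.3785] mean [0.5963 0.3768] size 137.4 65.0 rectang 1.9 axis 2.3
x ext 0.46577732190525184 0.5818448846996647 z [0.02484243 0.02606569 0.02742626]
deg 0.25128636493045514 y at .557 0.37633783908249796Traceback (most recent call last):
  File "mh.py", line 17, in <module>
    sh=q[(q[:,0]>.535)&(q[:,0]<.625)];k=np.polyfit(sh[:,0],sh[:,1],1);print('shank deg',np.degrees(np.arctan(k[0])),'y at .58',np.polyval(k,.58),'z',np.median(sh[:,2]),'x ext',q[:,0].min(),q[:,0].max())
                                        ~~~~~~~~~~^^^^^^^^^^^^^^^^^^^
    raise TypeError("expected non-empty vector for x")
TypeError: expected non-empty vector for x
```

View pics/w24.png

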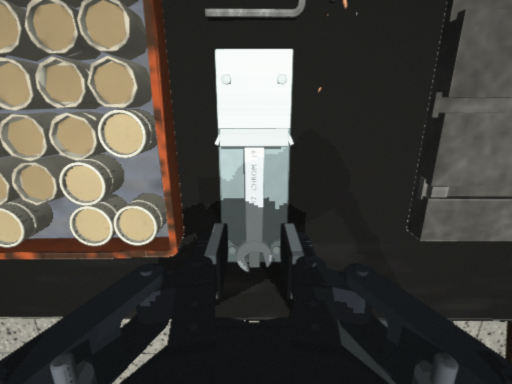

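```bash
python3 -m jog '[[30,0,0,-1,0,0,0],[30,0,0,-1,0,0,0],[30,0,0,0,0,0,0],[30,0,0,0,0,0,0]]';python3 - <<'E'
from h import *
s,im=snap('top','t9.png');W=cloud(im);s2,b=snap('side','s9.png')
c=cv2.imread('pics/t9.png')[90:250,240:440];cv2.imwrite('pics/t9z.png',cv2.resize(c,None,fx=4,fy=3.75,interpolation=cv2.INTER_CUBIC))
for n,y in(('st0',-.4015),('st2',-.3015)):
    zmeas(W,.4,.545,y-.012,y+.012,.033,.046,n)
meas(im,brass(im),(300,185,380,240),.041,None,'drift',25)
d=cv2.absdiff(cv2.imread('pics/t9.png'),cv2.imread('pics/top0.png'))
E
```

```text
t: 44.35
eef_pos: [0.535, 0.3725, 0.1611]
orientation: [0.006, 0.709, -0.705, 0.0]
wrist_force: [-0.5, 0.2, -0.0]
opening: 0.0303
st0 185 rect 0.4703 -0.4014 size 133.1 22.3 ang 1.7 mean [ 0.4738 -0.4011  0.0404] axis 0.7
st2 189 rect 0.4747 -0.3014 size 133.7 22.2 ang 0.3 mean [ 0.4701 -0.3016  0.0403] axis 0.7
drift px [352.5 214.8] n 29 rect [ 0.4702 -0.3967] mean [ 0.4709 -0.3968] size 3.2 44.3 rectang 88.5 axis 178.9
```

View pics/t9z.png

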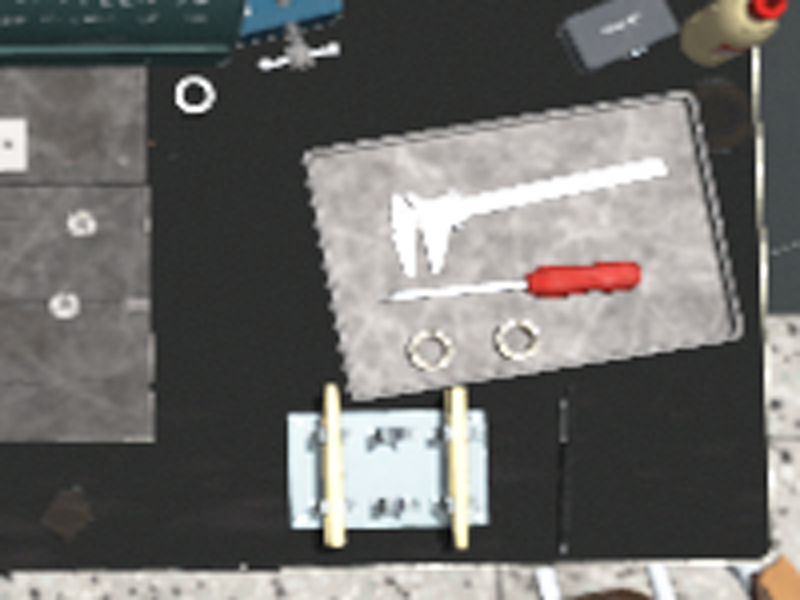

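View pics/t9.png

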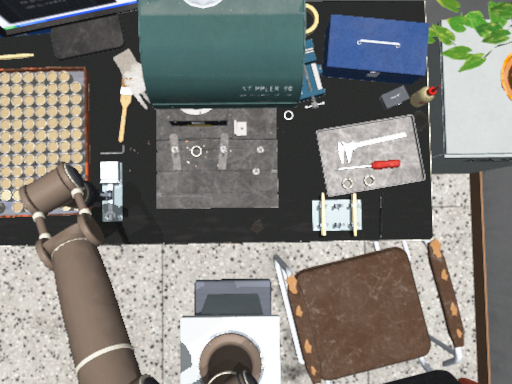

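```bash
python3 -c "
from h import *
st();print(order.finish_job())"
```

```text
t 44.45 tcp [0.535  0.3725 0.1609] F [ 0.  -0.5 -0.1] open 30.0
tool axes x [ 0.006 -1.     0.01 ] y [-1.    -0.006  0.009] z [-0.008 -0.01  -1.   ]
the job is handed in; nothing more can be done
None
```

The bench is cleared and the job was handed in at 44.5 s; no verdict came back, so these results rest on my own camera measurements.

- **Drifts:** Two were present. Drift 2 is snapped home in station 2, and the one from the front of the desk is in station 0. Both lie within about 3 mm of the stations I located, with tops about 40.3 mm above the desk (41 mm expected when seated) and within 1° of the rack's direction.
- **Pressing force:** The first drift met 38 N at the wrist as it seated, because I pressed one step too hard after the click. That is under the 80 N limit, but more than intended. The second stayed at 14 N or less.
- **Spanner:** I slid it level along the rail until it met the back stop with about 6 N. Its far end puts its middle within about 1 mm of home, and it points within 0.3° of the holder's direction.
- **Bushes:** Both stand on the tray floor along the clear front strip.
- **Bystanders and arm:** The pen and hex key look unmoved in the last overhead picture; I did not measure them. The gripper was empty and raised at 16 cm, touching nothing.

No final check failed or disagreed. I left two other rings alone: one stands on the marking machine's base plate, and one sits near x = 0.80 m beside the machine. Neither matched where the two loose bushes were described.

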